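Load the vial from behind the reagents into the dry-block heater

ROBOT

A 7-joint arm with a two-finger parallel gripper is mounted at the origin on a cart in front of the work surface, level with it; the furniture and walls round the work are solid. World frame = base frame: x ahead of the robot, y to its left, z up, the work surface at z = 0. Lengths are in m, angles in rad, forces in N, time in s.
With the tool pointing down it reaches from about 0.4 to 0.875 m from the base axis. Payload 19.3 kg.
Tool frame: the origin (TCP) lies midway between the tips of the shut fingers; the grasp point (between the pads) lies bot.pinch_z behind it (bot.pinch_z is the distance from the TCP to the grasp point, in m); z points along the fingers, y is the line along which they close (so a half turn about z gives the same grasp; the last joint's range is limited). The gripper opens to 85 mm and grips with 20 to 120 N. Pads are 22 mm wide; open, the fingers measure 114 mm over their backs; the gripper's body (76 mm by 85 mm) begins 54 mm behind the grasp point. The pads swing forward as they close: fully open they stand 13 mm farther back than shut.
Start: joints at [1.209, 0.521, -0.036, 1.599, 0.021, 1.021, -0.113], TCP at [0.18, -0.599, 0.231] pointing down, gripper open.
Joint ranges: [-2.91, 2.91], [-0.3, 2.13], [-1.5, 1.42], [0.17, 2.43], [-1.26, 4.41], [0.16, 1.93], [-2.52, 2.52]. Speed limits (rad/s): [1.89, 1.89, 2.39, 2.39, 3.01, 3.01, 3.01].

INTERFACE

Orientations are given as [roll, pitch, yaw] about the fixed x, y, z axes, in that order (R = Rz(yaw) Ry(pitch) Rx(roll)).
In Python, from workcell import readout, grab_frame, camera_info, workorder, bot gives the robot as it stands. The module is installed in compiled form; this text tells all that it offers.
- The arm moves only by the tool drive_tool, never from a script. Its argument "targets" is a list of rows, each an object of numbers: "dx", "dy", "dz": the shift along the tool's x, y, z as a fraction of full scale; "yaw": the turn about the tool's z as a fraction of full scale; "fingers": the closure, from 0 (fully open) to 1 (shut). In form: [{"dx": .., "dy": .., "dz": .., "yaw": .., "fingers": ..}, ...]. A call has 1 to 20 rows; each row shifts and turns the commanded pose from where the row before left it, along the tool's axes as they then stand; what a row does not reach is not made up. Full scale, the value 1, is 0.1 m for a shift and 90 degrees for a turn. A row lasts 1/10 s, in which the tool goes at most 50 mm and 8.59 degrees, less where a joint would pass 70% of its speed; a pose out of reach is approached as far as the arm can. A call with a number of a shift or a turn outside -1 to 1 is refused whole. A call with a gripper value outside its range is refused whole. The fingers move at their own pace and stop on an object; "squeeze" is the grip in N (left out, the last holds). Time passes only in rows, so rows that do not move let the fingers close. It gives the time, the measured TCP pose, the force, the opening and the grip force at its end, in the units of the state.
- readout.observe(): the state, without advancing time (a new reading comes with each control period).
- grab_frame(name): name is "scene" or "top" or "wrist"; returns the picture (384x512x3 uint8, blue, green, red); there is no depth.
- camera_info(name): a dict with "fx", "fy", "cx", "cy" (pixels), "D" ([k1, k2, p1, p2, k3] as OpenCV has them; the pictures are not rectified), "T" (4x4, takes a point from camera to world coordinates); the wrist camera has in their place "hand_eye" (4x4, takes a point from camera to tool coordinates, whose origin is the TCP and whose axes are the flange's). Camera axes: x right, y up, looking along -z (the intrinsics and any distortion apply to the point x, -y, -z); pixel columns grow to the right and rows downward; lengths in m; the calibration is good to about 2 mm. A picture is of the moment at which its call begins: read the wrist's pose just before it. camera_info takes no time and is no camera call.
- workorder.job_done(): hands the job in; it is judged then, once.
The state is a dict: "clock": time; "qpos": joint angles; "qd": joint speeds; "joint_efforts": joint torques, N m; "position": TCP position; "tool_rot": TCP orientation; "force": force on the tool from outside, world axes, zero at the start; "moment": the same for the moment, N m; "grip_width": finger opening in m; "finger_force": force on a finger pad.
Only numpy, scipy, OpenCV 4.12 (cv2) and the standard library are available. Lean on these libraries where they do the work, as an engineer would, in place of code of your own. Each camera call takes 0.05 s, during which the arm holds its last target. There are 200 camera calls.

TASK

The third sample vial, white-capped, was left behind the reagent bottle and the reagent jar; it belongs in the empty block of the dry-block heater. First lift bottle and jar out of the way and stand them in the steel side tray, then fetch the vial and seat it fully down in the empty block, and last stand both back, the glass bottle in the larger drip dish and the plastic jar in the smaller one, keeping them upright all the while and leaving the two vials already in the heater where they are.

Things in the scene. Friction and masses are not known exactly. Their poses are not given: they have to be found in the camera images.
- bottle_500: clear glass reagent bottle, blue screw cap, upright; 86 mm in diameter up to 98 mm height, then a shoulder; 181 mm high, 0.42 kg. The grip is the tight cap, 44 mm in diameter, 163 to 181 mm above the bottom (the shoulder is as wide as the cap at 160 mm and wider below). Origin: centre of the underside; z up.
- jar: white plastic wide-mouth reagent jar with ribbed blue screw cap and blank label, upright; 74 mm in diameter up to 97 mm height, 128 mm high, 0.24 kg. The grip is the tight cap, 64 mm in diameter, 104 to 128 mm above the bottom. Origin: centre of the underside; z up.
- vial_c: the sample vial to fetch: glass with white screw cap, 24 mm in diameter, 54 mm high, 22 g; stands upright on the dark rubber mat (2 mm thick) close behind bottle and jar, which leave no room for a gripper. Grip glass or cap. Origin: centre of the underside; z up.
- dish_500: larger white plastic drip dish, home of the glass bottle: round, open, 103 mm across outside, 99 mm inside, wall 16 mm high, floor 3 mm thick. Fixed; its x axis points away from the robot towards the vial's side. Origin: centre of the underside; z up.
- dish_jar: smaller white plastic drip dish, home of the plastic jar: round, open, 91 mm across outside, 87 mm inside, wall 16 mm high, floor 3 mm thick. Fixed beside the larger dish along y, left or right of it, centres 99 mm apart. Origin: centre of the underside; z up.
- side_tray: flat bright steel tray, the side area, fixed on the bench nearer to the robot: 116 mm along its x axis, 215 mm along its y axis, walls 3 mm thick and 13 mm high, floor 3 mm thick. Bottle and jar fit side by side along y (centres at y = +50 and -50 mm). Origin: centre of the underside.
- block_c: the empty one of three equal aluminium blocks in a row in the dry-block heater (white housing, grey console); fixed. 58 (x) x 38.5 (y) x 26 mm high; round well in the middle of its top: 30 mm across, 22 mm deep (floor 4 mm above the origin), 3 mm chamfer. The row runs along y, 40 mm apart, so fingers have room at +x and -x, little along y. Origin: centre of the underside.
- vial_a: black-capped sample vial, 24 mm in diameter, 54 mm high, already standing in another block of the heater (32 mm of it above the block); leave it. Origin: centre of the underside; z up.
- vial_b: the other black-capped vial of that size already in the heater; leave it. Origin: centre of the underside; z up.
Things that resemble listed ones, but are neither listed nor needed, are in the scene too. Leave any pink or turquoise look-alike of the vial_a alone.

How it is judged:
By the outcome, as a careful person would: the job done as asked, in the order asked, and still so for the second after the job is handed in, with the robot touching nothing.
It also fails if it takes over 88 s, if anything falls off the work surface, if the arm or the gripper's body presses on something with over 40 N, if the wrist force passes 120 N, or if a joint passes its speed limit or range.

## Working session

There is one attempt and no reset: what is moved stays moved. The work goes in short steps, Python scripts to look and compute and a tool call to move; the robot and the scene stay as the last step left them, time stands still between calls to the robot, and variables do not carry over. Pictures are saved under pics/ and viewed, at most 17 in all, crops included, and the job is handed in when it is done.

Besides the shell and the picture viewer there is one more tool, called after "Call:" in YAML: its name, and indented under it one key for each argument. drive_tool: Moves the arm, as the interface text tells. Shift numbers are shares of 0.1 m and turn numbers shares of 90 degrees, none past 1 either way. Its arguments: {"type":"object","properties":{"targets":{"type":"array","items":{"type":"object","properties":{"dx":{"type":"number","minimum":-1,"maximum":1},"dy":{"type":"number","minimum":-1,"maximum":1},"dz":{"type":"number","minimum":-1,"maximum":1},"yaw":{"type":"number","minimum":-1,"maximum":1},"fingers":{"type":"number"}}}},"squeeze":{"type":"number"}},"required":["targets"]}

```bash
mkdir -p pics
cat > h.py <<'E'
import numpy as np, cv2
from workcell import readout, grab_frame, camera_info, workorder, bot
from scipy.spatial.transform import Rotation as Ro
def cam(name,s=None):
    c=camera_info(name); K=np.array([[c['fx'],0,c['cx']],[0,c['fy'],c['cy']],[0,0,1]]); D=np.array(c['D'],float)
    if 'T' in c: T=np.array(c['T'])
    else:
        s=s or readout.observe(); T=np.eye(4); T[:3,:3]=Ro.from_euler('xyz',s['tool_rot']).as_matrix(); T[:3,3]=s['position']; T=T@np.array(c['hand_eye'])
    return K,D,T
def ray(C,u,v):
    K,D,T=C; p=cv2.undistortPoints(np.array([[[u,v]]],float),K,D)[0,0]
    return T[:3,3],T[:3,:3]@np.array([p[0],-p[1],-1])
def onz(C,u,v,z):
    o,d=ray(C,u,v); return o+d*(z-o[2])/d[2]
def tri(rs):
    A=0;b=0
    for o,d in rs:
        d=d/np.linalg.norm(d);P=np.eye(3)-np.outer(d,d);A=A+P;b=b+P@o
    p=np.linalg.solve(A,b); return p,[np.linalg.norm(np.cross(p-o,d/np.linalg.norm(d))) for o,d in rs]
def proj(C,p):
    K,D,T=C; q=T[:3,:3].T@(np.asarray(p)-T[:3,3]); return cv2.projectPoints(np.array([[q[0],-q[1],-q[2]]]),np.zeros(3),np.zeros(3),K,D)[0][0,0]
E
python3 - <<'E'
from h import *
s=readout.observe();print(s, bot.pinch_z)
a=[]
for n in('scene','top','wrist'):
    f=grab_frame(n);cv2.imwrite(f'pics/{n}0.png',f)
    C=cam(n);print(n,C[2].round(3).tolist(),C[0][0,0],C[1])
    cv2.imwrite(f'pics/{n}0L.png',cv2.resize(f,(800,600),interpolation=cv2.INTER_CUBIC))
E
```

```text
{'clock': 0.0, 'qpos': array([ 1.20879509,  0.52202122, -0.03631267,  1.59998847,  0.02118936,
        1.02108412, -0.11282617]), 'qd': array([-0.0009057 , -0.00113768, -0.00062367,  0.00112996, -0.00013201,
        0.00077025, -0.00030008]), 'joint_efforts': array([ 4.03877028e-03, -9.27099109e+01,  1.97998345e+00, -3.69939387e+01,
        1.76562817e-02,  7.72540108e-03, -5.91421849e-05]), 'position': array([ 0.17966518, -0.59827964,  0.23072839]), 'tool_rot': array([-3.14047875e+00,  7.70890889e-05,  2.91746439e-01]), 'force': array([-0.63245627,  0.57194367,  0.21049129]), 'moment': array([-0.02473137,  0.04437847, -0.00902222]), 'finger_force': 0.0, 'grip_width': 0.08557850791390582} 0.0187
scene [[-0.592, 0.486, -0.643, -0.207], [-0.806, -0.37, 0.463, 0.698], [-0.013, 0.792, 0.61, 0.677], [0.0, 0.0, 0.0, 1.0]] 479.91306235320445 [-0.01002168  0.          0.          0.          0.        ]
top [[0.02, 0.995, -0.094, 0.392], [-0.999, 0.023, 0.029, 0.224], [0.031, 0.093, 0.995, 0.997], [0.0, 0.0, 0.0, 1.0]] 433.78898634792506 [-0.08677256  0.          0.          0.          0.        ]
wrist [[0.287, 0.915, 0.283, 0.253], [-0.958, 0.274, 0.084, -0.576], [-0.001, -0.296, 0.955, 0.374], [0.0, 0.0, 0.0, 1.0]] 276.6801288345332 [-0.04828488  0.          0.          0.          0.        ]
```

View pics/scene0L.png

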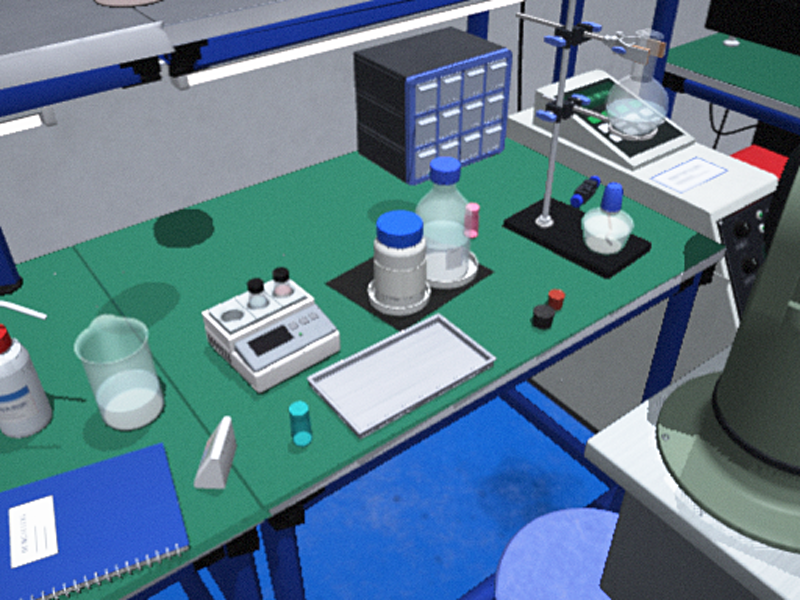

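View pics/top0L.png

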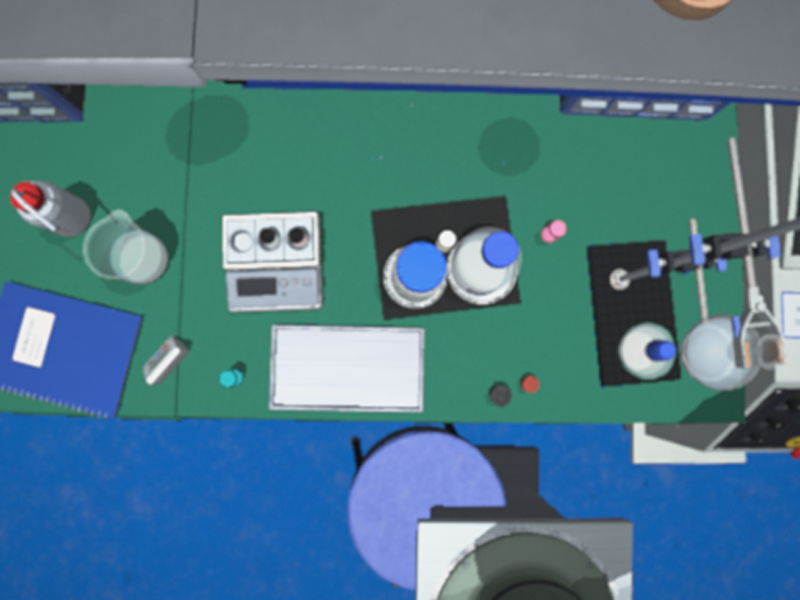

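The scene view shows the jar at (400,260) and the bottle at (445,220). The heater's black-capped vials are at (255,290) and (280,280), with the empty well at (232,318). The tray is at (400,370). The top view (800 px scale) shows the white-capped vial at (446,239), the bottle cap at (500,250), the jar cap at (421,267), the empty well at (240,240), and the pink and turquoise decoys at (553,231) and (231,378). The stand rod is at (620,280).

```bash
cat > m.py <<'E'
from h import *
def blobs(f,kind,amin=15):
    h=cv2.cvtColor(f,cv2.COLOR_BGR2HSV); 
    R={'blue':((105,150,90),(125,255,255)),'black':((0,0,0),(180,255,45)),'pink':((150,60,120),(178,255,255)),'turq':((85,120,90),(98,255,255)),
       'white':((0,0,205),(180,40,255))}[kind]
    m=cv2.inRange(h,R[0],R[1]); n,l,st,c=cv2.connectedComponentsWithStats(m)
    return [(c[i].round(1).tolist(),st[i].tolist()) for i in range(1,n) if st[i,4]>=amin]
if __name__=='__main__':
    for n in('scene','top'):
        f=cv2.imread(f'pics/{n}0.png')
        for k in('blue','black','white'):
            print(n,k)
            for b in blobs(f,k):
                if b[1][4]<3000 and 130<b[0][0]<350 and 90<b[0][1]<280: print('  ',b)
    C=cam('top')
    for nm,u,v,z in (('rodbase',620,280,0.02),('flask',720,350,0.25),('clampblue',697,245,.3),('pink',553,231,.05),('standplateL',590,246,0.01),('stopL',648,352,.1)): print(nm,onz(C,u*.64,v*.64,z).round(3))
    f=cv2.imread('pics/top0.png'); cv2.imwrite('pics/tc.png',cv2.resize(f[125:275,140:345],(800,585),interpolation=cv2.INTER_CUBIC))
    f=cv2.imread('pics/scene0.png'); cv2.imwrite('pics/sc.png',cv2.resize(f[95:280,125:325],(640,592),interpolation=cv2.INTER_CUBIC))
E
python3 m.py
```

```text
scene blue
   ([262.4, 103.1], [260, 93, 8, 23, 65])
   ([283.8, 109.0], [267, 100, 29, 18, 315])
   ([255.3, 146.1], [241, 135, 30, 24, 603])
scene black
   ([253.1, 188.0], [209, 166, 106, 45, 732])
   ([179.5, 175.5], [175, 171, 10, 9, 70])
   ([163.1, 182.8], [159, 179, 9, 9, 69])
   ([346.6, 205.8], [341, 201, 13, 10, 80])
   ([173.1, 217.3], [160, 209, 27, 18, 177])
scene white
   ([287.6, 92.5], [283, 91, 10, 4, 19])
   ([273.2, 97.6], [269, 96, 9, 4, 19])
   ([283.3, 136.8], [277, 128, 15, 18, 164])
   ([349.4, 141.1], [346, 138, 7, 7, 21])
   ([257.3, 159.6], [241, 152, 31, 12, 129])
   ([282.4, 156.7], [275, 154, 18, 6, 50])
   ([285.4, 171.7], [272, 161, 33, 20, 357])
   ([162.9, 197.8], [129, 179, 72, 39, 840])
   ([180.6, 184.9], [178, 183, 7, 5, 26])
   ([238.0, 189.5], [236, 186, 6, 8, 18])
   ([164.7, 192.2], [161, 190, 8, 6, 39])
   ([184.8, 215.1], [151, 195, 63, 41, 709])
   ([185.9, 226.7], [149, 212, 68, 29, 211])
top blue
   ([320.0, 159.2], [309, 149, 23, 22, 391])
   ([269.3, 169.9], [254, 154, 31, 32, 778])
top black
   ([301.7, 146.1], [294, 143, 21, 10, 51])
   ([189.5, 150.2], [187, 147, 6, 7, 32])
   ([170.1, 150.9], [168, 148, 6, 6, 24])
   ([269.2, 152.5], [258, 151, 20, 6, 40])
   ([287.8, 274.2], [285, 271, 7, 7, 25])
   ([270.0, 274.0], [262, 274, 17, 1, 17])
top white
   ([170.6, 153.3], [143, 136, 60, 36, 1374])
   ([285.8, 152.5], [281, 148, 10, 10, 77])
   ([307.8, 174.6], [293, 154, 35, 40, 725])
   ([250.9, 178.9], [247, 164, 14, 31, 75])
   ([187.3, 175.3], [167, 174, 34, 5, 69])
   ([148.3, 177.6], [147, 176, 6, 6, 16])
   ([273.8, 191.4], [266, 185, 16, 11, 39])
   ([186.2, 195.6], [176, 195, 22, 3, 39])
   ([162.1, 196.8], [150, 196, 23, 2, 28])
   ([246.5, 262.0], [238, 262, 18, 1, 18])
rodbase [ 0.506 -0.133  0.02 ]
flask [ 0.402 -0.167  0.25 ]
clampblue [ 0.513 -0.117  0.3  ]
pink [ 0.571 -0.025  0.05 ]
standplateL [ 0.557 -0.092  0.01 ]
stopL [ 0.4   -0.142  0.1  ]
```

```bash
sleep 1
```

```text
(no output)
```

View pics/tc.png

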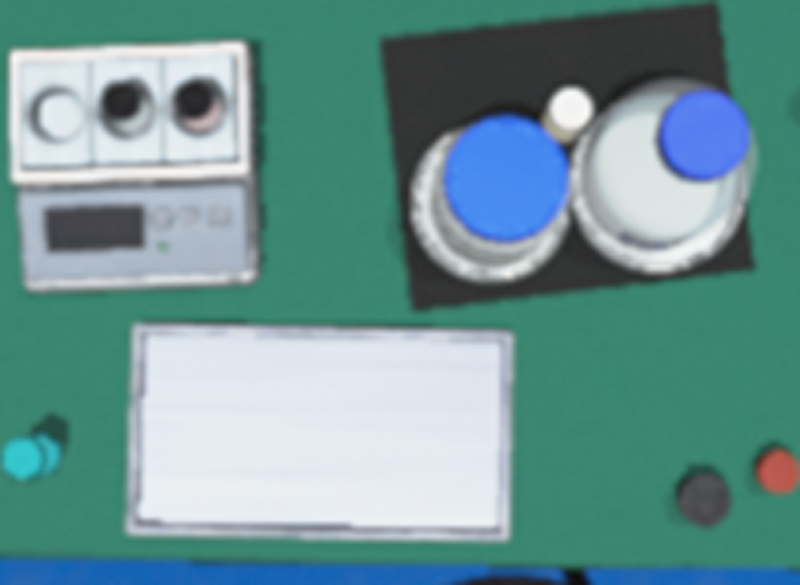

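View pics/sc.png

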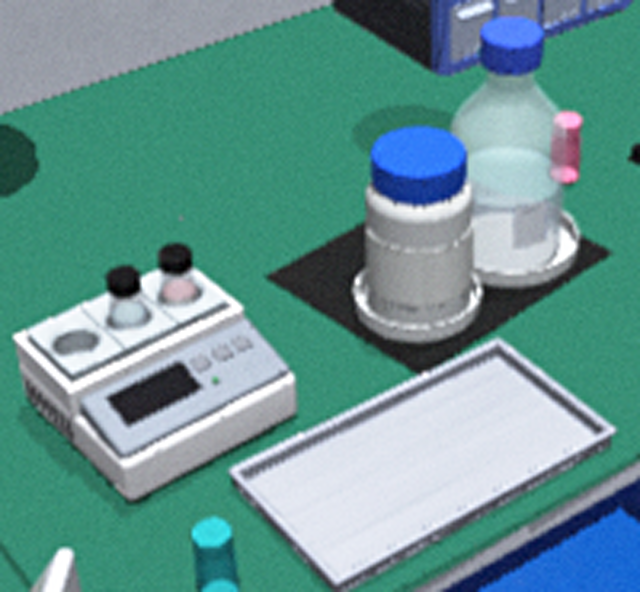

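The top crop shows one white cap at (570,109), the only white-capped vial. The other look-alikes are black-capped, in the heater at (125,100) and (198,103), and turquoise at (25,457), so the white one is vial_c. The empty well is at (58,112) and the tray corners are at (133,325), (513,332), (508,541) and (127,535).

```bash
cat > m2.py <<'E'
from h import *
T=cam('top');S=cam('scene')
tc=lambda u,v:(140+u*205/800,125+v*150/585); sc=lambda u,v:(125+u/3.2,95+v/3.2)
def two(n,a,b):
    p,e=tri([ray(T,*a),ray(S,*b)]);print(n,p.round(4),np.round(e,4));return p
# top-face centres of caps, from ellipses read in the crops
two('bottle cap centroid',(320,159.2),(255.3+0,146.1)) if 0 else None
two('bottlecap',(320.0,159.2),sc(513,46))
two('jarcap',(269.3,169.9),sc(419,165))
two('vialA cap',tc(123,101),sc(123,282)); two('vialB cap',tc(198,103),sc(175,258))
w=two('well rim',tc(57,113),sc(76,342))
for z in(.05,.06,.07,.08): print('well at z',z,onz(T,*tc(57,113),z).round(4),onz(S,*sc(76,342),z).round(4))
for z in(.05,.056,.06): print('vial top',z,onz(T,285.8,152.5,z).round(4))
print('tray tri', [two('c',tc(*a),sc(*b)) is None for a,b in (((133,325),(232,472)),((513,332),(498,340)),((508,541),(612,432)),((127,535),(340,585)))])
c=np.array([onz(T,*tc(*q),.013) for q in((133,325),(513,332),(508,541),(127,535))]);print('tray',c.round(4).tolist(),c.mean(0))
print('dish b',onz(T,*tc(660,178),.018),'dish j',onz(T,*tc(494,202),.018))
E
python3 m2.py
```

```text
bottlecap [0.5235 0.074  0.1727] [0. 0.]
jarcap [0.5071 0.1684 0.1197] [0.0002 0.0002]
vialA cap [0.5477 0.3754 0.0894] [0.0015 0.0015]
vialB cap [0.5478 0.3354 0.0909] [0.0026 0.0026]
well rim [0.5444 0.416  0.0615] [0.0008 0.0008]
well at z 0.05 [0.5458 0.4177 0.05  ] [0.5591 0.4112 0.05  ]
well at z 0.06 [0.5442 0.4156 0.06  ] [0.5468 0.4158 0.06  ]
well at z 0.07 [0.5426 0.4136 0.07  ] [0.5346 0.4204 0.07  ]
well at z 0.08 [0.541  0.4115 0.08  ] [0.5224 0.425  0.08  ]
vial top 0.05 [0.5561 0.1282 0.05  ]
vial top 0.056 [0.5551 0.1288 0.056 ]
vial top 0.06 [0.5544 0.1292 0.06  ]
c [0.4282 0.3756 0.0116] [0.0007 0.0007]
c [0.4303 0.1563 0.0104] [0.0013 0.0013]
c [0.3102 0.1581 0.0118] [0.0025 0.0025]
c [0.3077 0.3753 0.0131] [0.0001 0.0001]
tray tri [False, False, False, False]
tray [[0.4286, 0.376, 0.013], [0.4293, 0.1554, 0.013], [0.3087, 0.1563, 0.013], [0.3078, 0.3754, 0.013]] [0.36859749 0.26574986 0.013     ]
dish b [0.52110443 0.07092142 0.018     ] dish j [0.50463132 0.16810124 0.018     ]
```

```bash
cat > m3.py <<'E'
from h import *
T=cam('top');S=cam('scene')
def two(n,a,b):
    p,e=tri([ray(T,a[0]*.64,a[1]*.64),ray(S,b[0]*.64,b[1]*.64)]);print(n,p.round(3),np.round(e,3))
two('rod base',(620,280),(546,220))
two('clamp lower',(655,257),(562,108)); two('clamp upper',(697,245),(575,33)); 
two('dropper tip',(662,351),(612,188)); two('flask body',(718,352),(637,105)); two('flask clamp tip',(765,350),(655,47)); two('blue clamp 3',(772,240),(590,27))
two('balance corner',(737,105),(512,110));two('balance front',(637,455),(590,440)); two('black stand corner',(602,384),(603,272)); two('bottlenotebook',(25,190),(3,335)); two('beaker rim',(115,245),(112,335))
for z in(.2,.3,.4,.5,.6,.7):print(z,proj(T,[.506,-.133,z])/.64,proj(S,[.506,-.133,z])/.64)
E
python3 m3.py
```

```text
rod base [ 0.506 -0.132  0.023] [0. 0.]
clamp lower [ 0.502 -0.112  0.224] [0.013 0.013]
clamp upper [ 0.498 -0.112  0.334] [0.014 0.014]
dropper tip [ 0.402 -0.152  0.123] [0.001 0.001]
flask body [ 0.399 -0.165  0.25 ] [0.001 0.001]
flask clamp tip [ 0.399 -0.178  0.329] [0.003 0.003]
blue clamp 3 [ 0.517 -0.188  0.325] [0.001 0.001]
balance corner [ 0.758 -0.289  0.089] [0.001 0.001]
balance front [ 0.263 -0.179 -0.279] [0.103 0.103]
black stand corner [ 0.355 -0.105  0.015] [0.003 0.003]
bottlenotebook [0.589 0.681 0.136] [0.008 0.008]
beaker rim [0.526 0.571 0.119] [0.001 0.001]
0.2 [671.68892382 264.17159448] [559.24606895 119.60424791]
0.3 [711.19013901 252.06336306] [567.75644401  54.10835273]
0.4 [762.4413034  236.28367143] [577.24678689 -19.13647516]
0.5 [831.17451792 214.98434449] [ 587.88937106 -101.53880483]
0.6 [926.80768949 185.03637187] [ 599.89676991 -194.85276248]
0.7 [1063.08862566  141.4530623 ] [ 613.53303255 -301.28215856]
```

Run:
```python
import cv2
a=cv2.imread('pics/top0.png')[125:285,355:512]; b=cv2.imread('pics/scene0.png')[0:190,310:512]
cv2.imwrite('pics/rt.png',cv2.hconcat([cv2.resize(a,(400,408),interpolation=2),cv2.resize(b,(400,408),interpolation=2)]))
```

```text
(no output)
```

View pics/rt.png

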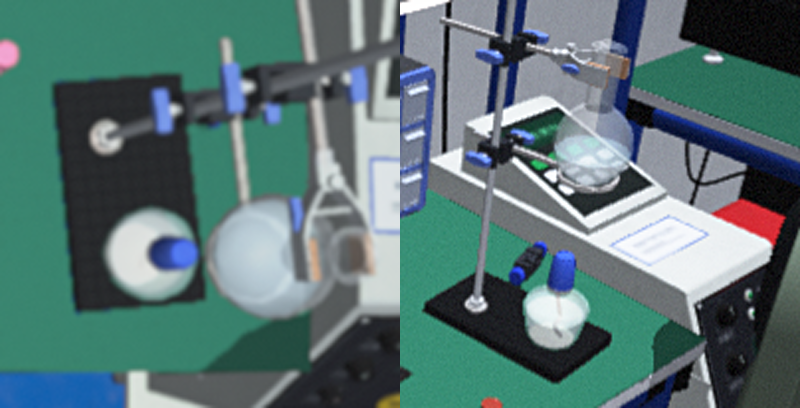

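View pics/wrist0.png

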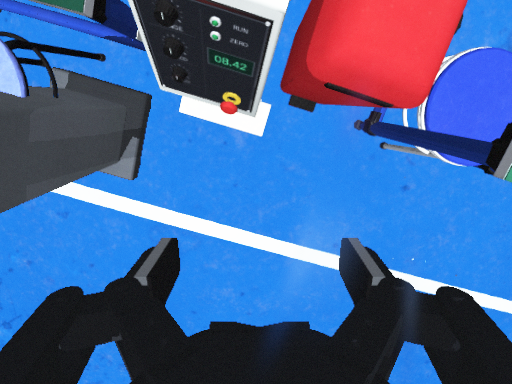

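The right-hand crop shows the stand rod at (.506,-.133), tall, with a clamped flask at about (.40,-.165), z .21–.35. My route therefore pulls in to radius 0.4 at z≈.46 and sweeps past. The wrist view shows only floor and furniture.

Call:
drive_tool:
  targets:
    - {"dz": -0.3, "fingers": 0.6}
    - {"dz": -0.3, "fingers": 0.6}
    - {"dz": -0.3, "dy": -0.1, "fingers": 0.6}
    - {"dz": -0.2, "dy": -0.2, "fingers": 0.6}
    - {"dz": -0.2, "dy": -0.2, "fingers": 0.6}
    - {"dz": -0.2, "dy": -0.2, "fingers": 0.6}
    - {"dz": -0.2, "dy": -0.2, "fingers": 0.6}
    - {"dz": -0.2, "dy": -0.2, "fingers": 0.6}
    - {"dz": -0.2, "dy": -0.2, "fingers": 0.6}
    - {"dz": -0.2, "dy": -0.2, "fingers": 0.6}
    - {"dy": -0.2, "fingers": 0.6}
    - {"dy": -0.2, "fingers": 0.6}
    - {"dy": -0.2, "fingers": 0.6}
    - {"fingers": 0.6}
  squeeze: 40

```text
invalid input
```

Call:
drive_tool:
  targets:
    - {"dx": 0, "dy": 0, "dz": -0.3, "yaw": 0, "fingers": 0.6}
    - {"dx": 0, "dy": 0, "dz": -0.3, "yaw": 0, "fingers": 0.6}
  squeeze: 40

```text
clock: 0.35
position: [0.1796, -0.5981, 0.2913]
tool_rot: [-3.139, 0.0, 0.292]
force: [0.1, -0.5, 0.1]
grip_width: 0.0593
finger_force: 0.0
```

Call:
drive_tool:
  targets:
    - {"dx": 0, "dy": -0.1, "dz": -0.3, "yaw": 0, "fingers": 0.6}
    - {"dx": 0, "dy": -0.2, "dz": -0.2, "yaw": 0, "fingers": 0.6}
    - {"dx": 0, "dy": -0.2, "dz": -0.2, "yaw": 0, "fingers": 0.6}
    - {"dx": 0, "dy": -0.2, "dz": -0.2, "yaw": 0, "fingers": 0.6}
    - {"dx": 0, "dy": -0.2, "dz": -0.2, "yaw": 0, "fingers": 0.6}
    - {"dx": 0, "dy": -0.2, "dz": -0.2, "yaw": 0, "fingers": 0.6}
    - {"dx": 0, "dy": -0.2, "dz": -0.2, "yaw": 0, "fingers": 0.6}
    - {"dx": 0, "dy": -0.2, "dz": -0.2, "yaw": 0, "fingers": 0.6}
    - {"dx": 0, "dy": -0.2, "dz": 0, "yaw": 0, "fingers": 0.6}
    - {"dx": 0, "dy": -0.2, "dz": 0, "yaw": 0, "fingers": 0.6}
    - {"dx": 0, "dy": -0.2, "dz": 0, "yaw": 0, "fingers": 0.6}
    - {"dx": 0, "dy": -0.1, "dz": 0, "yaw": 0, "fingers": 0.6}
    - {"dx": 0, "dy": 0, "dz": 0, "yaw": 0, "fingers": 0.6}

```text
clock: 1.65
position: [0.1163, -0.3874, 0.4617]
tool_rot: [3.141, -0.0, 0.292]
force: [-0.5, -0.7, 0.4]
grip_width: 0.0344
finger_force: 0.0
```

Call:
drive_tool:
  targets:
    - {"dx": 0.46, "dy": -0.026, "dz": 0, "yaw": -0.0722, "fingers": 0.6}
    - {"dx": 0.46, "dy": -0.026, "dz": 0, "yaw": -0.0722, "fingers": 0.6}
    - {"dx": 0.46, "dy": -0.026, "dz": 0, "yaw": -0.0722, "fingers": 0.6}
    - {"dx": 0.46, "dy": -0.026, "dz": 0, "yaw": -0.0722, "fingers": 0.6}
    - {"dx": 0.46, "dy": -0.026, "dz": 0, "yaw": -0.0722, "fingers": 0.6}
    - {"dx": 0.46, "dy": -0.026, "dz": 0, "yaw": -0.0722, "fingers": 0.6}
    - {"dx": 0.46, "dy": -0.026, "dz": 0, "yaw": -0.0722, "fingers": 0.6}
    - {"dx": 0.46, "dy": -0.026, "dz": 0, "yaw": -0.0722, "fingers": 0.6}
    - {"dx": 0.46, "dy": -0.026, "dz": 0, "yaw": -0.0722, "fingers": 0.6}
    - {"dx": 0.46, "dy": -0.026, "dz": 0, "yaw": -0.0722, "fingers": 0.6}
    - {"dx": 0.46, "dy": -0.026, "dz": 0, "yaw": -0.0722, "fingers": 0.3}
    - {"dx": 0.46, "dy": -0.026, "dz": 0, "yaw": -0.0722, "fingers": 0}
    - {"dx": 0, "dy": 0, "dz": 0, "yaw": 0, "fingers": 0}

```text
clock: 2.95
position: [0.4051, 0.0398, 0.4616]
tool_rot: [3.141, -0.002, 1.664]
force: [0.1, -0.3, 0.4]
grip_width: 0.0758
finger_force: 0.0
```

Call:
drive_tool:
  targets:
    - {"dx": 0, "dy": 0, "dz": 0, "yaw": 0.059, "fingers": 0}
    - {"dx": 0.1, "dy": 0.3, "dz": 0, "yaw": 0, "fingers": 0}
    - {"dx": 0.1, "dy": 0.3, "dz": 0.1, "yaw": 0, "fingers": 0}
    - {"dx": 0.1, "dy": 0.3, "dz": 0.1, "yaw": 0, "fingers": 0}
    - {"dx": 0.04, "dy": 0.25, "dz": 0, "yaw": 0, "fingers": 0}
    - {"dx": 0, "dy": 0, "dz": 0, "yaw": 0, "fingers": 0}
    - {"dx": 0, "dy": 0, "dz": 0, "yaw": 0, "fingers": 0}

```text
clock: 3.65
position: [0.5207, 0.0673, 0.4405]
tool_rot: [-3.14, -0.001, 1.56]
force: [-0.1, 0.8, 0.1]
grip_width: 0.0855
finger_force: 0.0
```

```bash
cat > w.py <<'E'
import sys; from h import *; import pickle
n=sys.argv[1]; s=readout.observe(); f=grab_frame('wrist'); C=cam('wrist',s); pickle.dump((C,s),open(f'pics/{n}.pkl','wb')); cv2.imwrite(f'pics/{n}.png',f)
print(s['position'].round(4),np.round(s['tool_rot'],4),s['qpos'].round(2))
from m import blobs
for k in('blue','white','black'):
    for b in blobs(f,k,40):
        if b[1][4]<12000:print(k,b)
E
python3 w.py w1
```

```text
[0.5207 0.0673 0.4405] [-3.1400e+00 -1.4000e-03  1.5599e+00] [ 0.36  0.27 -0.78  1.51  0.19  1.44 -0.44]
blue ([32.3, 52.1], [0, 0, 74, 103, 6633])
blue ([108.6, 32.9], [74, 0, 71, 80, 4188])
blue ([423.6, 131.9], [394, 0, 57, 282, 4626])
blue ([248.4, 85.5], [227, 64, 43, 44, 1385])
blue ([260.0, 150.9], [246, 136, 29, 30, 682])
blue ([136.1, 223.4], [107, 177, 58, 101, 3502])
blue ([44.2, 275.3], [0, 239, 110, 112, 6989])
blue ([201.5, 262.5], [194, 253, 16, 21, 252])
blue ([265.0, 270.0], [261, 267, 9, 8, 52])
blue ([105.2, 366.4], [77, 341, 55, 43, 1533])
white ([61.5, 88.1], [0, 0, 89, 156, 3261])
white ([146.7, 29.0], [143, 0, 8, 65, 108])
white ([181.1, 47.4], [149, 0, 64, 98, 5533])
white ([229.5, 2.0], [221, 0, 24, 9, 95])
white ([457.9, 138.5], [428, 0, 54, 294, 462])
white ([277.5, 111.4], [272, 106, 12, 12, 119])
white ([257.9, 132.1], [235, 114, 47, 42, 982])
white ([376.4, 217.2], [374, 210, 6, 16, 74])
white ([389.9, 230.5], [387, 222, 7, 18, 97])
white ([72.5, 240.7], [0, 224, 120, 58, 1570])
white ([254.9, 231.2], [249, 227, 12, 10, 65])
white ([207.5, 247.3], [191, 235, 32, 30, 570])
white ([373.3, 240.8], [371, 234, 6, 15, 63])
white ([386.2, 256.1], [383, 249, 7, 16, 81])
white ([190.3, 293.3], [174, 291, 31, 11, 50])
white ([191.0, 315.0], [166, 297, 72, 39, 1076])
white ([273.6, 298.8], [263, 297, 23, 5, 60])
white ([226.2, 303.3], [206, 301, 41, 6, 109])
white ([300.5, 319.8], [261, 318, 84, 8, 271])
black ([290.2, 109.2], [259, 55, 54, 106, 1968])
black ([230.1, 74.7], [219, 60, 45, 45, 310])
black ([235.5, 117.2], [227, 105, 24, 33, 219])
black ([32.7, 174.5], [0, 141, 48, 80, 486])
black ([393.5, 196.7], [377, 193, 30, 10, 211])
black ([399.8, 206.7], [391, 204, 15, 9, 73])
black ([241.2, 234.8], [185, 211, 97, 54, 3105])
black ([252.5, 279.2], [244, 275, 17, 10, 93])
```

View pics/w1.png

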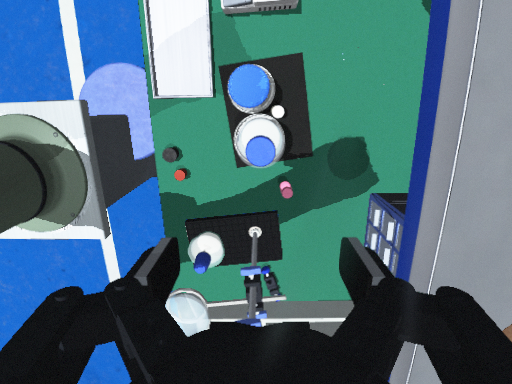

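Wrist view: jar cap at (248,86), bottle cap at (260,151), white vial cap at (278,111), tray at (183,50), decoys clear of the work.

```bash
cat > m4.py <<'E'
from h import *; import pickle
T=cam('top');S=cam('scene');W=pickle.load(open('pics/w1.pkl','rb'))[0]
sc=lambda u,v:(125+u/3.2,95+v/3.2)
def go(n,*r): p,e=tri(r); print(n,p.round(4),np.round(e,4))
go('bottle3',ray(T,320,159.2),ray(W,260,150.9),ray(S,*sc(513,46)))
go('bottleTW',ray(T,320,159.2),ray(W,260,150.9))
go('jar3',ray(T,269.3,169.9),ray(W,248.4,85.5),ray(S,*sc(419,165)))
go('jarTW',ray(T,269.3,169.9),ray(W,248.4,85.5))
go('vialTW',ray(T,285.8,152.5),ray(W,277.5,111.4))
print(onz(W,260,150.9,.177),onz(W,248.4,85.5,.121),onz(W,277.5,111.4,.055),onz(T,285.8,152.5,.055))
E
python3 m4.py
```

```text
bottle3 [0.5226 0.0749 0.1734] [0.001  0.0009 0.0002]
bottleTW [0.522  0.0764 0.182 ] [0.0006 0.0006]
jar3 [0.5057 0.1698 0.1214] [0.0017 0.0016 0.0006]
jarTW [0.5052 0.1699 0.1364] [0.0004 0.0004]
vialTW [0.5548 0.1292 0.0582] [0.0002 0.0002]
[0.52210312 0.07618595 0.177     ] [0.5048805 0.1711991 0.121    ] [0.5551059  0.12926298 0.055     ] [0.55525647 0.12871476 0.055     ]
```

Call:
drive_tool:
  targets:
    - {"dx": 0.08, "dy": 0.013, "dz": 0.3, "yaw": -0.007, "fingers": 0}
    - {"dx": 0, "dy": 0, "dz": 0.5, "yaw": 0, "fingers": 0}
    - {"dx": 0, "dy": 0, "dz": 0.5, "yaw": 0, "fingers": 0}
    - {"dx": 0, "dy": 0, "dz": 0.5, "yaw": 0, "fingers": 0}
    - {"dx": 0, "dy": 0, "dz": 0.4, "yaw": 0, "fingers": 0}
    - {"dx": 0, "dy": 0, "dz": 0.3, "yaw": 0, "fingers": 0}
    - {"dx": 0, "dy": 0, "dz": 0.2, "yaw": 0, "fingers": 0}
    - {"dx": 0, "dy": 0, "dz": 0, "yaw": 0, "fingers": 0}
    - {"dx": 0, "dy": 0, "dz": 0, "yaw": 0, "fingers": 0}

```text
clock: 4.6
position: [0.5218, 0.0752, 0.1723]
tool_rot: [3.141, -0.0, 1.571]
force: [-0.2, -0.1, -0.3]
grip_width: 0.0857
finger_force: 0.0
```

Call:
drive_tool:
  targets:
    - {"dx": 0, "dy": 0, "dz": 0.05, "yaw": 0, "fingers": 0.3}
    - {"dx": 0, "dy": 0, "dz": 0.05, "yaw": 0, "fingers": 0.4}
    - {"dx": 0, "dy": 0, "dz": 0, "yaw": 0, "fingers": 1}
    - {"dx": 0, "dy": 0, "dz": 0, "yaw": 0, "fingers": 1}
    - {"dx": 0, "dy": 0, "dz": 0, "yaw": 0, "fingers": 1}
    - {"dx": 0, "dy": 0, "dz": 0, "yaw": 0, "fingers": 1}
    - {"dx": 0, "dy": 0, "dz": 0, "yaw": 0, "fingers": 1}
    - {"dx": 0, "dy": 0, "dz": 0, "yaw": 0, "fingers": 1}
  squeeze: 50

```text
clock: 5.4
position: [0.5218, 0.0754, 0.1616]
tool_rot: [3.141, -0.0, 1.571]
force: [0.5, -0.8, 5.1]
grip_width: 0.0424
finger_force: 51.7
```

Call:
drive_tool:
  targets:
    - {"dx": 0, "dy": 0, "dz": -0.05, "yaw": 0, "fingers": 1}
    - {"dx": 0, "dy": 0, "dz": -0.1, "yaw": 0, "fingers": 1}
    - {"dx": 0, "dy": 0, "dz": -0.15, "yaw": 0, "fingers": 1}
    - {"dx": 0, "dy": 0, "dz": -0.2, "yaw": 0, "fingers": 1}
    - {"dx": 0, "dy": 0, "dz": -0.2, "yaw": 0, "fingers": 1}
    - {"dx": 0, "dy": 0, "dz": -0.2, "yaw": 0, "fingers": 1}
    - {"dx": 0, "dy": 0, "dz": -0.2, "yaw": 0, "fingers": 1}
    - {"dx": 0, "dy": 0, "dz": -0.2, "yaw": 0, "fingers": 1}
    - {"dx": 0, "dy": 0, "dz": -0.1, "yaw": 0, "fingers": 1}
    - {"dx": 0, "dy": 0, "dz": -0.1, "yaw": 0, "fingers": 1}
    - {"dx": 0, "dy": 0, "dz": 0, "yaw": 0, "fingers": 1}

```text
clock: 6.5
position: [0.5218, 0.0755, 0.3123]
tool_rot: [3.14, -0.0, 1.571]
force: [0.4, -0.4, -4.4]
grip_width: 0.0426
finger_force: 51.4
```

Call:
drive_tool:
  targets:
    - {"dx": 0.05, "dy": -0.055, "dz": 0, "yaw": 0, "fingers": 1}
    - {"dx": 0.1, "dy": -0.11, "dz": 0, "yaw": 0, "fingers": 1}
    - {"dx": 0.2, "dy": -0.22, "dz": 0, "yaw": 0, "fingers": 1}
    - {"dx": 0.25, "dy": -0.273, "dz": 0, "yaw": 0, "fingers": 1}
    - {"dx": 0.25, "dy": -0.273, "dz": 0, "yaw": 0, "fingers": 1}
    - {"dx": 0.25, "dy": -0.273, "dz": 0, "yaw": 0, "fingers": 1}
    - {"dx": 0.15, "dy": -0.164, "dz": 0, "yaw": 0, "fingers": 1}
    - {"dx": 0.1, "dy": -0.11, "dz": 0, "yaw": 0, "fingers": 1}
    - {"dx": 0.05, "dy": -0.055, "dz": 0, "yaw": 0, "fingers": 1}
    - {"dx": 0, "dy": 0, "dz": 0.2, "yaw": 0, "fingers": 1}
    - {"dx": 0, "dy": 0, "dz": 0.3, "yaw": 0, "fingers": 1}
    - {"dx": 0, "dy": 0, "dz": 0.3, "yaw": 0, "fingers": 1}
    - {"dx": 0, "dy": 0, "dz": 0.3, "yaw": 0, "fingers": 1}
    - {"dx": 0, "dy": 0, "dz": 0.2, "yaw": 0, "fingers": 1}
    - {"dx": 0, "dy": 0, "dz": 0.1, "yaw": 0, "fingers": 1}
    - {"dx": 0, "dy": 0, "dz": 0, "yaw": 0, "fingers": 1}

```text
clock: 8.1
position: [0.3679, 0.215, 0.1705]
tool_rot: [-3.14, 0.001, 1.571]
force: [0.0, -0.1, -2.8]
grip_width: 0.0422
finger_force: 51.8
```

Call:
drive_tool:
  targets:
    - {"dx": 0, "dy": 0, "dz": 0.05, "yaw": 0, "fingers": 1}
    - {"dx": 0, "dy": 0, "dz": 0.04, "yaw": 0, "fingers": 1}
    - {"dx": 0, "dy": 0, "dz": 0.01, "yaw": 0, "fingers": 1}
    - {"dx": 0, "dy": 0, "dz": 0, "yaw": 0, "fingers": 1}
    - {"dx": 0, "dy": 0, "dz": 0, "yaw": 0, "fingers": 1}

```text
clock: 8.6
position: [0.3683, 0.2154, 0.1616]
tool_rot: [3.141, -0.0, 1.571]
force: [-0.1, 0.1, -4.2]
grip_width: 0.0426
finger_force: 51.8
```

Call:
drive_tool:
  targets:
    - {"dx": 0, "dy": 0, "dz": 0.01, "yaw": 0, "fingers": 1}
    - {"dx": 0, "dy": 0, "dz": 0.01, "yaw": 0, "fingers": 1}
    - {"dx": 0, "dy": 0, "dz": 0, "yaw": 0, "fingers": 1}

```text
clock: 8.9
position: [0.3685, 0.2156, 0.1596]
tool_rot: [3.141, -0.0, 1.571]
force: [0.7, -1.4, 4.0]
grip_width: 0.0424
finger_force: 52.5
```

Call:
drive_tool:
  targets:
    - {"dx": 0, "dy": 0, "dz": 0, "yaw": 0, "fingers": 0.2}
    - {"dx": 0, "dy": 0, "dz": 0, "yaw": 0, "fingers": 0}
    - {"dx": 0, "dy": 0, "dz": 0, "yaw": 0, "fingers": 0}
    - {"dx": 0, "dy": 0, "dz": -0.1, "yaw": 0, "fingers": 0}
    - {"dx": 0, "dy": 0, "dz": -0.3, "yaw": 0, "fingers": 0}
    - {"dx": 0, "dy": 0, "dz": -0.3, "yaw": 0, "fingers": 0}
    - {"dx": 0, "dy": 0, "dz": -0.3, "yaw": 0, "fingers": 0}
    - {"dx": -0.05, "dy": 0.165, "dz": 0, "yaw": 0, "fingers": 0}
    - {"dx": -0.1, "dy": 0.3, "dz": 0, "yaw": 0, "fingers": 0}
    - {"dx": -0.1, "dy": 0.3, "dz": 0, "yaw": 0, "fingers": 0}
    - {"dx": -0.1, "dy": 0.3, "dz": 0, "yaw": 0, "fingers": 0}
    - {"dx": -0.1, "dy": 0.3, "dz": 0, "yaw": 0, "fingers": 0}
    - {"dx": 0, "dy": 0, "dz": 0.1, "yaw": 0, "fingers": 0}
    - {"dx": 0, "dy": 0, "dz": 0.1, "yaw": 0, "fingers": 0}
    - {"dx": 0, "dy": 0, "dz": 0, "yaw": 0, "fingers": 0}

```text
clock: 10.4
position: [0.5036, 0.1703, 0.2381]
tool_rot: [-3.139, 0.0, 1.572]
force: [-0.3, -0.6, 0.5]
grip_width: 0.0853
finger_force: 0.0
```

```bash
python3 w.py w2 | egrep '^\[|blue|white' | head -30
python3 - <<'E'
from h import *
a=cv2.imread('pics/w2.png');b=grab_frame('top');cv2.imwrite('pics/t2.png',b);cv2.imwrite('pics/v2.png',cv2.hconcat([cv2.resize(a,(400,300)),cv2.resize(b,(400,300))]))
E
```

```text
[0.5036 0.1703 0.2381] [-3.1394e+00  5.0000e-04  1.5719e+00] [ 0.15  0.46 -0.79  1.81  0.38  1.03 -0.79]
blue ([20.2, 84.2], [0, 0, 50, 164, 6551])
blue ([75.7, 47.0], [49, 0, 54, 101, 3973])
blue ([78.4, 143.4], [48, 114, 68, 62, 2958])
blue ([260.3, 185.1], [226, 151, 69, 68, 3553])
blue ([113.3, 263.1], [95, 234, 36, 58, 1086])
blue ([81.3, 284.4], [72, 274, 16, 21, 147])
blue ([3.9, 340.3], [0, 335, 12, 16, 110])
blue ([122.6, 367.5], [113, 341, 19, 43, 234])
blue ([95.2, 368.7], [77, 344, 34, 40, 766])
white ([47.2, 52.8], [31, 0, 33, 114, 1760])
white ([103.8, 46.5], [98, 0, 14, 96, 209])
white ([217.4, 24.2], [215, 0, 8, 49, 121])
white ([245.8, 15.1], [223, 0, 40, 40, 825])
white ([301.3, 21.5], [266, 0, 73, 42, 1757])
white ([300.7, 17.3], [293, 8, 19, 16, 132])
white ([253.5, 142.8], [227, 127, 64, 50, 590])
white ([14.2, 199.2], [0, 168, 36, 69, 1392])
white ([258.8, 229.2], [235, 210, 54, 42, 1149])
white ([92.1, 279.9], [84, 264, 17, 30, 315])
white ([10.3, 328.7], [0, 321, 25, 14, 178])
white ([111.7, 362.8], [102, 342, 21, 42, 467])
white ([422.1, 361.0], [418, 353, 9, 17, 96])
```

View pics/v2.png

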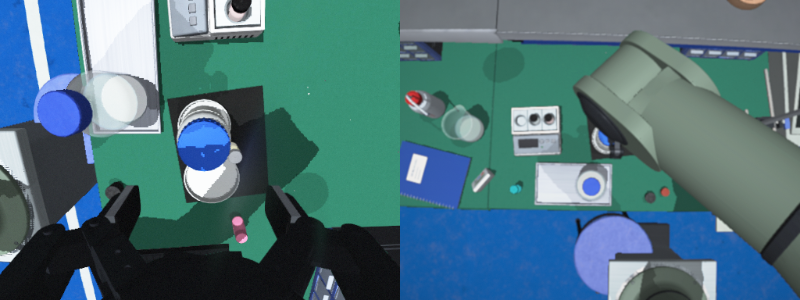

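The bottle is upright in the tray at top-half pixel (592,186). The jar cap is under the gripper, and the bottle's dish is now empty.

Run:
```python
from h import *; import pickle
W=pickle.load(open('pics/w2.pkl','rb'))[0]
for z in(.121,.127,.133):print(onz(W,260.3,185.1,z).round(4))
s=2*.64
print(onz(W,237*1.28,156*1.28,.056).round(4), 'dish c',onz(W,211*1.28,179*1.28,.02).round(4))
p,e=tri([ray(cam('top'),269.3,169.9),ray(W,260.3,185.1)]);print(p,e)
```

```text
[0.5049 0.1693 0.121 ]
[0.5049 0.1711 0.127 ]
[0.5049 0.1729 0.133 ]
[0.5587 0.1313 0.056 ] dish c [0.5192 0.0739 0.02  ]
[0.50585733 0.1692795  0.12270597] [np.float64(0.0010635670325499413), np.float64(0.0010635670325498236)]
```

Call:
drive_tool:
  targets:
    - {"dx": 0, "dy": 0.014, "dz": 0.3, "yaw": 0, "fingers": 0}
    - {"dx": 0, "dy": 0, "dz": 0.4, "yaw": 0, "fingers": 0}
    - {"dx": 0, "dy": 0, "dz": 0.3, "yaw": 0, "fingers": 0}
    - {"dx": 0, "dy": 0, "dz": 0.2, "yaw": 0, "fingers": 0}
    - {"dx": 0, "dy": 0, "dz": 0.1, "yaw": 0, "fingers": 0}
    - {"dx": 0, "dy": 0, "dz": 0.08, "yaw": 0, "fingers": 0}
    - {"dx": 0, "dy": 0, "dz": 0, "yaw": 0, "fingers": 0}
    - {"dx": 0, "dy": 0, "dz": 0, "yaw": 0, "fingers": 1}
    - {"dx": 0, "dy": 0, "dz": 0, "yaw": 0, "fingers": 1}
    - {"dx": 0, "dy": 0, "dz": 0, "yaw": 0, "fingers": 1}
    - {"dx": 0, "dy": 0, "dz": 0, "yaw": 0, "fingers": 1}
    - {"dx": 0, "dy": 0, "dz": 0, "yaw": 0, "fingers": 1}

```text
clock: 11.7
position: [0.5065, 0.1707, 0.1026]
tool_rot: [3.14, -0.0, 1.571]
force: [-4.5, -0.7, 11.5]
grip_width: 0.0629
finger_force: 52.3
```

Call:
drive_tool:
  targets:
    - {"dx": 0, "dy": 0, "dz": -0.1, "yaw": 0, "fingers": 1}
    - {"dx": 0, "dy": 0, "dz": -0.15, "yaw": 0, "fingers": 1}
    - {"dx": 0, "dy": 0, "dz": -0.25, "yaw": 0, "fingers": 1}
    - {"dx": 0, "dy": 0, "dz": -0.3, "yaw": 0, "fingers": 1}
    - {"dx": 0, "dy": 0, "dz": -0.25, "yaw": 0, "fingers": 1}
    - {"dx": 0, "dy": 0, "dz": -0.15, "yaw": 0, "fingers": 1}
    - {"dx": 0, "dy": 0, "dz": 0, "yaw": 0, "fingers": 1}

```text
clock: 12.4
position: [0.5069, 0.1706, 0.2235]
tool_rot: [3.138, -0.001, 1.571]
force: [0.1, 0.2, -2.2]
grip_width: 0.0626
finger_force: 55.7
```

Call:
drive_tool:
  targets:
    - {"dx": 0.1, "dy": -0.05, "dz": 0, "yaw": 0, "fingers": 1}
    - {"dx": 0.2, "dy": -0.1, "dz": 0, "yaw": 0, "fingers": 1}
    - {"dx": 0.3, "dy": -0.1, "dz": 0, "yaw": 0, "fingers": 1}
    - {"dx": 0.3, "dy": -0.1, "dz": 0, "yaw": 0, "fingers": 1}
    - {"dx": 0.3, "dy": -0.15, "dz": 0, "yaw": 0, "fingers": 1}
    - {"dx": 0.15, "dy": -0.2, "dz": 0, "yaw": 0, "fingers": 1}
    - {"dx": 0.1, "dy": -0.25, "dz": 0, "yaw": 0, "fingers": 1}
    - {"dx": 0, "dy": -0.2, "dz": 0, "yaw": 0, "fingers": 1}
    - {"dx": 0, "dy": -0.15, "dz": 0, "yaw": 0, "fingers": 1}
    - {"dx": 0, "dy": -0.08, "dz": 0, "yaw": 0, "fingers": 1}
    - {"dx": 0, "dy": 0, "dz": 0.2, "yaw": 0, "fingers": 1}
    - {"dx": 0, "dy": 0, "dz": 0.3, "yaw": 0, "fingers": 1}
    - {"dx": 0, "dy": 0, "dz": 0.3, "yaw": 0, "fingers": 1}
    - {"dx": 0, "dy": 0, "dz": 0.2, "yaw": 0, "fingers": 1}
    - {"dx": 0, "dy": 0, "dz": 0.1, "yaw": 0, "fingers": 1}
    - {"dx": 0, "dy": 0, "dz": 0, "yaw": 0, "fingers": 1}

```text
clock: 14.0
position: [0.3678, 0.315, 0.1104]
tool_rot: [-3.14, 0.001, 1.571]
force: [-0.7, 0.3, -1.5]
grip_width: 0.0627
finger_force: 55.7
```

Call:
drive_tool:
  targets:
    - {"dx": 0, "dy": 0, "dz": 0.05, "yaw": 0, "fingers": 1}
    - {"dx": 0, "dy": 0, "dz": 0.03, "yaw": 0, "fingers": 1}
    - {"dx": 0, "dy": 0, "dz": 0.01, "yaw": 0, "fingers": 1}
    - {"dx": 0, "dy": 0, "dz": 0, "yaw": 0, "fingers": 1}
    - {"dx": 0, "dy": 0, "dz": 0, "yaw": 0, "fingers": 1}

```text
clock: 14.5
position: [0.3682, 0.3154, 0.1026]
tool_rot: [3.141, -0.0, 1.571]
force: [0.2, 1.3, -1.8]
grip_width: 0.0627
finger_force: 55.7
```

Call:
drive_tool:
  targets:
    - {"dx": 0, "dy": 0, "dz": 0.01, "yaw": 0, "fingers": 1}
    - {"dx": 0, "dy": 0, "dz": 0.01, "yaw": 0, "fingers": 1}
    - {"dx": 0, "dy": 0, "dz": 0.005, "yaw": 0, "fingers": 1}
    - {"dx": 0, "dy": 0, "dz": 0, "yaw": 0, "fingers": 1}

```text
clock: 14.9
position: [0.3681, 0.3159, 0.1006]
tool_rot: [3.141, -0.001, 1.571]
force: [-4.6, -2.2, 18.0]
grip_width: 0.0628
finger_force: 58.1
```

Call:
drive_tool:
  targets:
    - {"dx": 0, "dy": 0, "dz": 0, "yaw": 0, "fingers": 0.2}
    - {"dx": 0, "dy": 0, "dz": 0, "yaw": 0, "fingers": 0}
    - {"dx": 0, "dy": 0, "dz": 0, "yaw": 0, "fingers": 0}
    - {"dx": 0, "dy": 0, "dz": -0.1, "yaw": 0, "fingers": 0}
    - {"dx": 0, "dy": 0, "dz": -0.3, "yaw": 0, "fingers": 0}
    - {"dx": 0, "dy": 0, "dz": -0.4, "yaw": 0, "fingers": 0}
    - {"dx": 0, "dy": 0, "dz": -0.4, "yaw": 0, "fingers": 0}
    - {"dx": 0.1, "dy": 0.3, "dz": -0.2, "yaw": 0, "fingers": 0}
    - {"dx": 0.2, "dy": 0.4, "dz": -0.2, "yaw": 0, "fingers": 0.2}
    - {"dx": 0.2, "dy": 0.4, "dz": 0, "yaw": 0, "fingers": 0.4}
    - {"dx": 0.2, "dy": 0.4, "dz": 0, "yaw": 0, "fingers": 0.5}
    - {"dx": 0.2, "dy": 0.2, "dz": 0, "yaw": 0, "fingers": 0.5}
    - {"dx": 0, "dy": 0, "dz": 0, "yaw": 0, "fingers": 0.5}
    - {"dx": 0, "dy": 0, "dz": 0, "yaw": 0, "fingers": 0.5}

```text
clock: 16.3
position: [0.5375, 0.4056, 0.2599]
tool_rot: [-3.14, -0.0, 1.572]
force: [-0.1, -0.4, 0.4]
grip_width: 0.0424
finger_force: 0.0
```

```bash
python3 w.py w3 | egrep '^\['
python3 - <<'E'
from h import *
a=cv2.imread('pics/w3.png');cv2.imwrite('pics/v3.png',cv2.resize(a,(800,600),interpolation=2))
E
```

```text
[0.5375 0.4056 0.2599] [-3.1404e+00 -3.0000e-04  1.5718e+00] [-0.29  0.67 -0.75  1.4   0.46  1.25 -1.08]
```

View pics/v3.png

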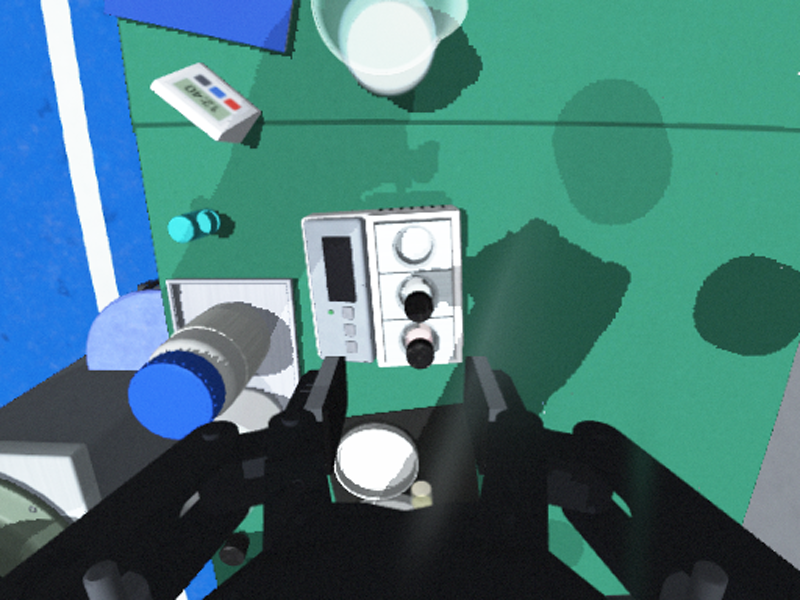

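Wrist view: empty well at (413,244), between the free end and the black-capped vials at (417,300) and (419,350). Jar and bottle are in the tray. The vial is at (421,490), now free.

Run:
```python
from h import *
a=cv2.imread('pics/w3.png')[130:184,230:302];b=cv2.imread('pics/t2.png')
T=cam('top');u,v=proj(T,[.5444,.416,.0615]);print(u,v)
u,v=int(u),int(v);b2=b[v-20:v+25,u-20:u+40];print(u-20,v-20)
cv2.imwrite('pics/v4.png',cv2.hconcat([cv2.resize(a,(400,300),interpolation=2),cv2.resize(b2,(400,300),interpolation=2)]))
```

```text
154.2995969201765 153.77123794497447
134 133
```

View pics/v4.png

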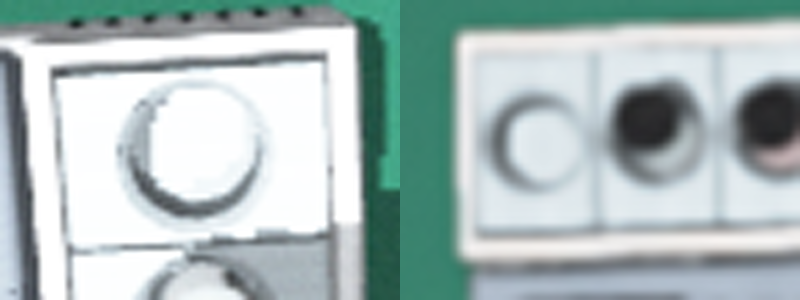

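The left panel shows the empty well's rim centred at (192,152), in the middle of its block. The right panel (top camera) shows the same rim at (536,141). Both agree.

Run:
```python
from h import *; import pickle
T=cam('top');S=cam('scene');W=pickle.load(open('pics/w3.pkl','rb'))[0]
w=(264.4,157.1);t=(154.2,153.9)
print(tri([ray(W,*w),ray(T,*t)]),tri([ray(W,*w),ray(T,*t),ray(S,125+76/3.2,95+342/3.2)]))
for z in(.058,.0615,.065):print(onz(W,*w,z).round(4),onz(T,*t,z).round(4))
# block corners direction
P=[onz(W,230+u/5.556,130+v/5.556,.0615) for u,v in((52,70),(323,57),(328,237),(68,247))];print(np.round(P,4).tolist(),np.mean(P,0))
print('vial base-ish',onz(W,421/1.5625,488/1.5625,.056),'dish j',onz(W,376/1.5625,461/1.5625,.018))
```

```text
(array([0.54437355, 0.41670332, 0.05925411]), [np.float64(0.00010975215852185403), np.float64(0.00010975215852191156)]) (array([0.54425714, 0.41669449, 0.06172443]), [np.float64(0.0005041456867709186), np.float64(0.0005495763963287573), np.float64(0.00029365081676704745)])
[0.5443 0.4165 0.058 ] [0.5447 0.4169 0.058 ]
[0.5442 0.4172 0.0615] [0.5441 0.4162 0.0615]
[0.5442 0.4178 0.065 ] [0.5435 0.4155 0.065 ]
[[0.5134, 0.4352, 0.0615], [0.5732, 0.4381, 0.0615], [0.5756, 0.3972, 0.0615], [0.5162, 0.3948, 0.0615]] [0.54459215 0.41634916 0.0615    ]
vial base-ish [0.55353926 0.17527203 0.056     ] dish j [0.50684348 0.17723337 0.018     ]
```

Call:
drive_tool:
  targets:
    - {"dx": -0.2, "dy": 0.05, "dz": 0, "yaw": 0, "fingers": 0.4}
    - {"dx": -0.4, "dy": 0.05, "dz": 0, "yaw": 0, "fingers": 0.4}
    - {"dx": -0.45, "dy": 0.05, "dz": 0, "yaw": 0, "fingers": 0.4}
    - {"dx": -0.45, "dy": 0.03, "dz": 0, "yaw": 0, "fingers": 0.4}
    - {"dx": -0.45, "dy": 0, "dz": 0.1, "yaw": 0, "fingers": 0.4}
    - {"dx": -0.4, "dy": 0, "dz": 0.2, "yaw": 0, "fingers": 0.4}
    - {"dx": -0.3, "dy": 0, "dz": 0.2, "yaw": 0, "fingers": 0.4}
    - {"dx": -0.12, "dy": 0, "dz": 0.1, "yaw": 0, "fingers": 0.4}
    - {"dx": 0, "dy": 0, "dz": 0, "yaw": 0, "fingers": 0.4}
    - {"dx": 0, "dy": 0, "dz": 0, "yaw": 0, "fingers": 0.4}

```text
clock: 17.35
position: [0.556, 0.1294, 0.2008]
tool_rot: [3.141, -0.001, 1.572]
force: [0.4, 1.4, 0.2]
grip_width: 0.0512
finger_force: 0.0
```

```bash
python3 w.py w5 | egrep '^\[|white'
python3 - <<'E'
from h import *
a=cv2.imread('pics/w5.png')[60:360,100:420];cv2.imwrite('pics/v5.png',cv2.resize(a,(640,600),interpolation=2))
E
```

```text
[0.556  0.1294 0.2008] [ 3.1407e+00 -7.0000e-04  1.5717e+00] [ 0.2   0.57 -0.76  1.75  0.45  1.01 -0.73]
white ([107.7, 46.5], [50, 0, 97, 81, 1674])
white ([9.0, 6.4], [0, 3, 19, 7, 41])
white ([21.6, 25.9], [11, 12, 26, 27, 397])
white ([38.9, 32.2], [37, 23, 5, 20, 40])
white ([81.0, 90.5], [54, 50, 54, 79, 2711])
white ([44.6, 63.1], [42, 54, 6, 18, 59])
white ([218.6, 132.0], [178, 94, 77, 78, 4119])
white ([52.8, 112.6], [49, 97, 8, 34, 71])
white ([114.0, 138.3], [58, 119, 95, 27, 602])
white ([233.1, 206.1], [191, 167, 80, 81, 4265])
white ([73.9, 275.3], [62, 245, 24, 61, 688])
white ([5.6, 326.3], [0, 316, 15, 20, 222])
white ([142.4, 362.7], [129, 352, 34, 26, 436])
```

View pics/v5.png

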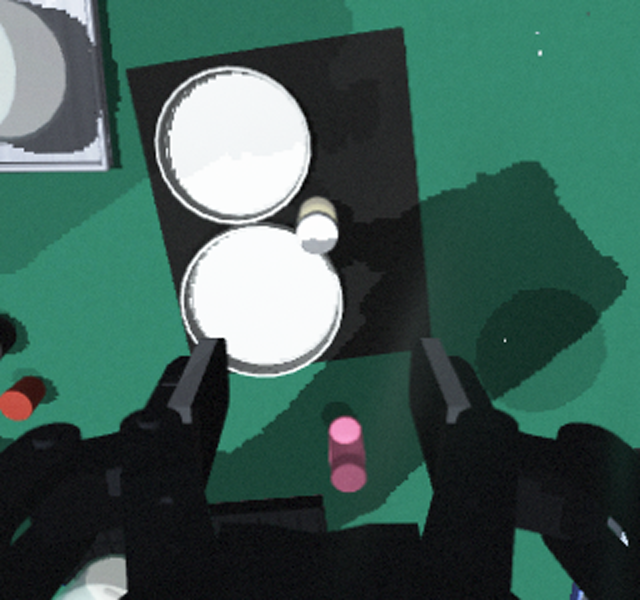

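Both dishes are empty. The vial's white cap is at (318,233), with its glass body at (317,208). The pink decoy at (346,450) is separate.

Run:
```python
from h import *; import pickle
W=pickle.load(open('pics/w5.pkl','rb'))[0];T=cam('top');W1=pickle.load(open('pics/w1.pkl','rb'))[0]
for z in(.054,.058):print(onz(W,259,176.3,z).round(4))
print(tri([ray(W,259,176.3),ray(T,285.8,152.5),ray(W1,277.5,111.4)]))
print('dj',onz(W,216.5,132.5,.019),'db',onz(W,231,210,.019))
```

```text
[0.5565 0.1298 0.054 ]
[0.5565 0.1308 0.058 ]
(array([0.55597694, 0.12872779, 0.05026155]), [np.float64(0.0004896186339266521), np.float64(0.0004966646059163002), np.float64(0.0007095929975937369)])
dj [0.50722689 0.17310197 0.019     ] db [0.52123067 0.07693332 0.019     ]
```

Call:
drive_tool:
  targets:
    - {"dx": 0, "dy": 0, "dz": 0.3, "yaw": 0, "fingers": 0.4}
    - {"dx": 0, "dy": 0, "dz": 0.4, "yaw": 0, "fingers": 0.4}
    - {"dx": 0, "dy": 0, "dz": 0.4, "yaw": 0, "fingers": 0.4}
    - {"dx": 0, "dy": 0, "dz": 0.3, "yaw": 0, "fingers": 0.4}
    - {"dx": 0, "dy": 0, "dz": 0.2, "yaw": 0, "fingers": 0.4}
    - {"dx": 0, "dy": 0, "dz": 0.13, "yaw": 0, "fingers": 0.4}
    - {"dx": 0, "dy": 0, "dz": 0, "yaw": 0, "fingers": 0.4}
    - {"dx": 0, "dy": 0, "dz": 0, "yaw": 0, "fingers": 0.6}
    - {"dx": 0, "dy": 0, "dz": 0, "yaw": 0, "fingers": 0.7}
    - {"dx": 0, "dy": 0, "dz": 0, "yaw": 0, "fingers": 1}
    - {"dx": 0, "dy": 0, "dz": 0, "yaw": 0, "fingers": 1}
    - {"dx": 0, "dy": 0, "dz": 0, "yaw": 0, "fingers": 1}
    - {"dx": 0, "dy": 0, "dz": 0, "yaw": 0, "fingers": 1}
  squeeze: 25

```text
clock: 18.7
position: [0.5568, 0.1287, 0.028]
tool_rot: [3.14, -0.001, 1.571]
force: [-1.4, 0.4, 8.0]
grip_width: 0.023
finger_force: 25.7
```

Call:
drive_tool:
  targets:
    - {"dx": 0, "dy": 0, "dz": -0.1, "yaw": 0, "fingers": 1}
    - {"dx": 0, "dy": 0, "dz": -0.2, "yaw": 0, "fingers": 1}
    - {"dx": 0, "dy": 0, "dz": -0.35, "yaw": 0, "fingers": 1}
    - {"dx": 0, "dy": 0, "dz": -0.35, "yaw": 0, "fingers": 1}
    - {"dx": 0.1, "dy": 0, "dz": -0.2, "yaw": 0, "fingers": 1}
    - {"dx": 0.25, "dy": 0, "dz": -0.15, "yaw": 0, "fingers": 1}
    - {"dx": 0.4, "dy": -0.02, "dz": -0.05, "yaw": 0, "fingers": 1}
    - {"dx": 0.4, "dy": -0.02, "dz": 0, "yaw": 0, "fingers": 1}
    - {"dx": 0.4, "dy": -0.02, "dz": 0, "yaw": 0, "fingers": 1}
    - {"dx": 0.4, "dy": -0.02, "dz": 0, "yaw": 0, "fingers": 1}
    - {"dx": 0.4, "dy": -0.02, "dz": 0, "yaw": 0, "fingers": 1}
    - {"dx": 0.3, "dy": -0.02, "dz": 0, "yaw": 0, "fingers": 1}
    - {"dx": 0.15, "dy": 0, "dz": 0, "yaw": 0, "fingers": 1}
    - {"dx": 0.08, "dy": 0, "dz": 0.2, "yaw": 0, "fingers": 1}
    - {"dx": 0, "dy": 0, "dz": 0.2, "yaw": 0, "fingers": 1}
    - {"dx": 0, "dy": 0, "dz": 0.1, "yaw": 0, "fingers": 1}
    - {"dx": 0, "dy": 0, "dz": 0, "yaw": 0, "fingers": 1}
    - {"dx": 0, "dy": 0, "dz": 0, "yaw": 0, "fingers": 1}

```text
clock: 20.5
position: [0.5445, 0.4158, 0.1174]
tool_rot: [3.141, -0.0, 1.57]
force: [-0.1, 0.2, 0.1]
grip_width: 0.0229
finger_force: 25.1
```

Run:
```python
from h import *
s=readout.observe();print(s['position'],s['tool_rot'],s['grip_width'],s['finger_force'])
f=grab_frame('scene');cv2.imwrite('pics/s6.png',f);w=grab_frame('wrist');cv2.imwrite('pics/w6.png',w)
S=cam('scene')
for z in(.0615,.09,.12):print(proj(S,[.5443,.4167,z]))
cv2.imwrite('pics/v6.png',cv2.hconcat([cv2.resize(f[120:240,90:250],(400,300),interpolation=2),cv2.resize(w[110:290,140:380],(400,300),interpolation=2)]))
```

```text
[0.54454385 0.41583249 0.11737452] [ 3.14131402e+00 -1.41943491e-04  1.57014732e+00] 0.022882407471050158 25.057044625282288
[148.81716523 202.07857765]
[146.81095842 191.09529524]
[144.62148593 179.10166092]
```

View pics/v6.png

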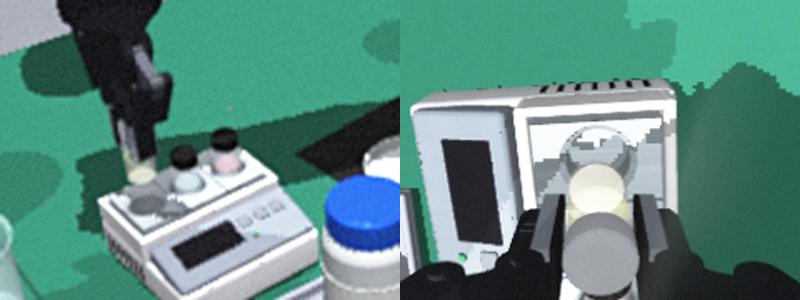

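The vial hangs upright in the grip over the block. Right panel: its bottom is at (597,187), its cap at (602,255), and the well rim at (598,155).

Run:
```python
from h import *
W=cam('wrist')
print('cap',onz(W,261.2,263,.1454),'bottom',onz(W,258.5,222.2,.0914),'well',onz(W,140+.6*198,110+.6*157,.0615))
# well rim: left 560,right 637 ; top 122, bottom ~190
```

```text
cap [0.54613593 0.41922987 0.1454    ] bottom [0.54475649 0.41633927 0.0914    ] well [0.54494156 0.41801189 0.0615    ]
```

Call:
drive_tool:
  targets:
    - {"dx": 0.008, "dy": 0, "dz": 0.1, "yaw": 0, "fingers": 1}
    - {"dx": 0, "dy": 0, "dz": 0.1, "yaw": 0, "fingers": 1}
    - {"dx": 0, "dy": 0, "dz": 0.05, "yaw": 0, "fingers": 1}
    - {"dx": 0, "dy": 0, "dz": 0.05, "yaw": 0, "fingers": 1}
    - {"dx": 0, "dy": 0, "dz": 0.05, "yaw": 0, "fingers": 1}
    - {"dx": 0, "dy": 0, "dz": 0.05, "yaw": 0, "fingers": 1}
    - {"dx": 0, "dy": 0, "dz": 0.05, "yaw": 0, "fingers": 1}
    - {"dx": 0, "dy": 0, "dz": 0, "yaw": 0, "fingers": 1}

```text
clock: 21.4
position: [0.5438, 0.4169, 0.0711]
tool_rot: [-3.141, 0.001, 1.571]
force: [-0.3, -0.9, -0.9]
grip_width: 0.0228
finger_force: 25.1
```

Call:
drive_tool:
  targets:
    - {"dx": 0, "dy": 0, "dz": 0.02, "yaw": 0, "fingers": 1}
    - {"dx": 0, "dy": 0, "dz": 0.02, "yaw": 0, "fingers": 1}
    - {"dx": 0, "dy": 0, "dz": 0.01, "yaw": 0, "fingers": 1}
    - {"dx": 0, "dy": 0, "dz": 0, "yaw": 0, "fingers": 1}

```text
clock: 21.8
position: [0.5441, 0.4178, 0.0686]
tool_rot: [3.141, -0.001, 1.571]
force: [-7.3, -3.7, 22.0]
grip_width: 0.023
finger_force: 26.9
```

Call:
drive_tool:
  targets:
    - {"dx": 0, "dy": 0, "dz": -0.02, "yaw": 0, "fingers": 1}
    - {"dx": 0, "dy": 0, "dz": 0, "yaw": 0, "fingers": 1}
    - {"dx": 0, "dy": 0, "dz": 0, "yaw": 0, "fingers": 0.65}
    - {"dx": 0, "dy": 0, "dz": 0, "yaw": 0, "fingers": 0.55}
    - {"dx": 0, "dy": 0, "dz": 0, "yaw": 0, "fingers": 0.5}
    - {"dx": 0, "dy": 0, "dz": 0, "yaw": 0, "fingers": 0.5}
    - {"dx": 0, "dy": 0, "dz": -0.1, "yaw": 0, "fingers": 0.5}
    - {"dx": 0, "dy": 0, "dz": -0.3, "yaw": 0, "fingers": 0.5}
    - {"dx": 0, "dy": 0, "dz": -0.4, "yaw": 0, "fingers": 0.5}
    - {"dx": 0, "dy": 0, "dz": -0.4, "yaw": 0, "fingers": 0.5}
    - {"dx": 0, "dy": 0, "dz": -0.4, "yaw": 0, "fingers": 0.5}
    - {"dx": 0, "dy": 0, "dz": 0, "yaw": 0, "fingers": 0.5}
    - {"dx": 0, "dy": 0, "dz": 0, "yaw": 0, "fingers": 0.5}

```text
clock: 23.1
position: [0.5443, 0.4173, 0.2302]
tool_rot: [3.14, -0.001, 1.571]
force: [0.7, -0.5, -0.6]
grip_width: 0.0425
finger_force: 0.0
```

Run:
```python
from h import *
import pickle
s=readout.observe();f=grab_frame('scene');cv2.imwrite('pics/s7.png',f);w=grab_frame('wrist');cv2.imwrite('pics/w7.png',w);pickle.dump((cam('wrist',s),s),open('pics/w7.pkl','wb'));print(s['position'])
cv2.imwrite('pics/v7.png',cv2.hconcat([cv2.resize(f[150:240,110:230],(400,300),interpolation=2),cv2.resize(w[110:260,180:380],(400,300),interpolation=2)]))
```

```text
[0.54426428 0.41728959 0.23015691]
```

View pics/v7.png

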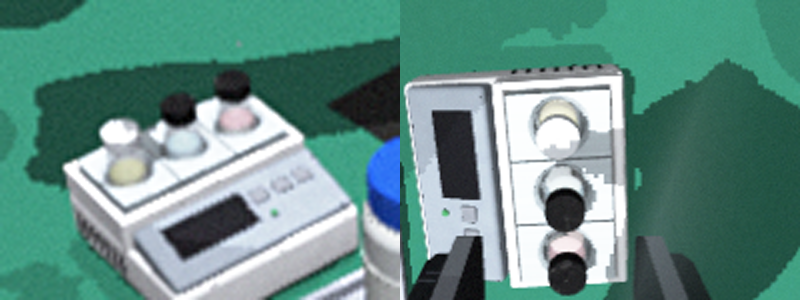

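The white vial stands in the well in line with the two black-capped ones. I'll check the cap heights against each other.

Run:
```python
from h import *; import pickle
S=cam('scene');W=pickle.load(open('pics/w7.pkl','rb'))[0]
for n,s,w in(('C',(119,127),(161,135)),('A',(178,101),(165,211)),('B',(231,79),(168,275))):
    print(n,tri([ray(S,110+s[0]*.3,150+s[1]*.3),ray(W,180+w[0]*.5,110+w[1]*.5)]))
g=cv2.cvtColor(cv2.imread('pics/s7.png')[150:240,110:230],cv2.COLOR_BGR2GRAY)
f=cv2.imread('pics/s7.png')[165:212,125:190];w=cv2.imread('pics/w7.png')[145:260,225:300]
cv2.imwrite('pics/v8.png',cv2.hconcat([cv2.resize(f,(440,318),interpolation=2),cv2.resize(w,(207,318),interpolation=2)]))
```

```text
C (array([0.54616984, 0.41848176, 0.09653075]), [np.float64(0.0012913490290987404), np.float64(0.0012913490290987692)])
A (array([0.54849499, 0.37652017, 0.09628265]), [np.float64(0.0007884703499089195), np.float64(0.000788470349908945)])
B (array([0.55037354, 0.33765274, 0.0954197 ]), [np.float64(0.00039864812566305265), np.float64(0.0003986481256630396)])
```

View pics/v8.png

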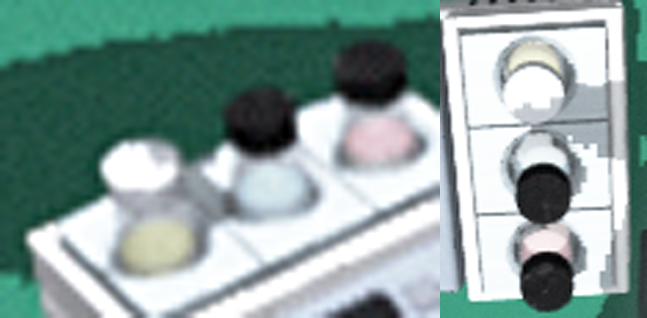

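All three caps stand at the same height (.0965, .0963 and .0954 m), so the vial is fully seated. Next, the bottle goes back.

Call:
drive_tool:
  targets:
    - {"dx": -0.15, "dy": -0.13, "dz": 0, "yaw": 0, "fingers": 0}
    - {"dx": -0.35, "dy": -0.3, "dz": 0, "yaw": 0, "fingers": 0}
    - {"dx": -0.35, "dy": -0.3, "dz": 0, "yaw": 0, "fingers": 0}
    - {"dx": -0.35, "dy": -0.3, "dz": 0, "yaw": 0, "fingers": 0}
    - {"dx": -0.35, "dy": -0.3, "dz": 0, "yaw": 0, "fingers": 0}
    - {"dx": -0.3, "dy": -0.28, "dz": 0, "yaw": 0, "fingers": 0}
    - {"dx": -0.16, "dy": -0.14, "dz": 0, "yaw": 0, "fingers": 0}
    - {"dx": 0, "dy": 0, "dz": 0.1, "yaw": 0, "fingers": 0}
    - {"dx": 0, "dy": 0, "dz": 0, "yaw": 0, "fingers": 0}
    - {"dx": 0, "dy": 0, "dz": 0, "yaw": 0, "fingers": 0}

```text
clock: 24.2
position: [0.3693, 0.2167, 0.2184]
tool_rot: [-3.14, -0.0, 1.572]
force: [1.1, 1.3, -1.0]
grip_width: 0.0852
finger_force: 0.0
```

Call:
drive_tool:
  targets:
    - {"dx": -0.01, "dy": -0.008, "dz": 0.2, "yaw": 0, "fingers": 0}
    - {"dx": 0, "dy": 0, "dz": 0.2, "yaw": 0, "fingers": 0}
    - {"dx": 0, "dy": 0, "dz": 0.1, "yaw": 0, "fingers": 0.2}
    - {"dx": 0, "dy": 0, "dz": 0.08, "yaw": 0, "fingers": 0.3}
    - {"dx": 0, "dy": 0, "dz": 0, "yaw": 0, "fingers": 0.4}
    - {"dx": 0, "dy": 0, "dz": 0, "yaw": 0, "fingers": 1}
    - {"dx": 0, "dy": 0, "dz": 0, "yaw": 0, "fingers": 1}
    - {"dx": 0, "dy": 0, "dz": 0, "yaw": 0, "fingers": 1}
    - {"dx": 0, "dy": 0, "dz": 0, "yaw": 0, "fingers": 1}
    - {"dx": 0, "dy": 0, "dz": 0, "yaw": 0, "fingers": 1}
  squeeze: 50

```text
clock: 25.2
position: [0.3687, 0.2154, 0.1613]
tool_rot: [3.141, -0.001, 1.571]
force: [0.7, 0.5, 7.2]
grip_width: 0.0422
finger_force: 51.9
```

Call:
drive_tool:
  targets:
    - {"dx": 0, "dy": 0, "dz": -0.05, "yaw": 0, "fingers": 1}
    - {"dx": 0, "dy": 0, "dz": -0.1, "yaw": 0, "fingers": 1}
    - {"dx": 0, "dy": 0, "dz": -0.15, "yaw": 0, "fingers": 1}
    - {"dx": 0, "dy": 0, "dz": -0.2, "yaw": 0, "fingers": 1}
    - {"dx": 0, "dy": 0, "dz": -0.2, "yaw": 0, "fingers": 1}
    - {"dx": 0, "dy": 0, "dz": -0.1, "yaw": 0, "fingers": 1}
    - {"dx": -0.05, "dy": 0.055, "dz": 0, "yaw": 0, "fingers": 1}
    - {"dx": -0.1, "dy": 0.11, "dz": 0, "yaw": 0, "fingers": 1}
    - {"dx": -0.2, "dy": 0.22, "dz": 0, "yaw": 0, "fingers": 1}
    - {"dx": -0.25, "dy": 0.27, "dz": 0, "yaw": 0, "fingers": 1}
    - {"dx": -0.25, "dy": 0.27, "dz": 0, "yaw": 0, "fingers": 1}
    - {"dx": -0.25, "dy": 0.27, "dz": 0, "yaw": 0, "fingers": 1}
    - {"dx": -0.16, "dy": 0.17, "dz": 0, "yaw": 0, "fingers": 1}
    - {"dx": -0.1, "dy": 0.11, "dz": 0, "yaw": 0, "fingers": 1}
    - {"dx": -0.05, "dy": 0.053, "dz": 0, "yaw": 0, "fingers": 1}
    - {"dx": 0, "dy": 0, "dz": 0, "yaw": 0, "fingers": 1}
    - {"dx": 0, "dy": 0, "dz": 0, "yaw": 0, "fingers": 1}

```text
clock: 26.9
position: [0.5205, 0.075, 0.2407]
tool_rot: [-3.141, -0.0, 1.572]
force: [-0.4, 0.7, -4.0]
grip_width: 0.0423
finger_force: 51.8
```

Call:
drive_tool:
  targets:
    - {"dx": 0, "dy": 0.01, "dz": 0.1, "yaw": 0, "fingers": 1}
    - {"dx": 0, "dy": 0, "dz": 0.2, "yaw": 0, "fingers": 1}
    - {"dx": 0, "dy": 0, "dz": 0.2, "yaw": 0, "fingers": 1}
    - {"dx": 0, "dy": 0, "dz": 0.1, "yaw": 0, "fingers": 1}
    - {"dx": 0, "dy": 0, "dz": 0.06, "yaw": 0, "fingers": 1}
    - {"dx": 0, "dy": 0, "dz": 0.05, "yaw": 0, "fingers": 1}
    - {"dx": 0, "dy": 0, "dz": 0.03, "yaw": 0, "fingers": 1}
    - {"dx": 0, "dy": 0, "dz": 0, "yaw": 0, "fingers": 1}
    - {"dx": 0, "dy": 0, "dz": 0, "yaw": 0, "fingers": 1}

```text
clock: 27.8
position: [0.5223, 0.0742, 0.1672]
tool_rot: [3.141, -0.0, 1.571]
force: [-0.3, -1.3, -3.9]
grip_width: 0.0422
finger_force: 51.8
```

Call:
drive_tool:
  targets:
    - {"dx": 0, "dy": 0, "dz": 0.02, "yaw": 0, "fingers": 1}
    - {"dx": 0, "dy": 0, "dz": 0.01, "yaw": 0, "fingers": 1}
    - {"dx": 0, "dy": 0, "dz": 0.01, "yaw": 0, "fingers": 1}
    - {"dx": 0, "dy": 0, "dz": 0, "yaw": 0, "fingers": 1}

```text
clock: 28.2
position: [0.5225, 0.0742, 0.1633]
tool_rot: [3.141, -0.0, 1.571]
force: [0.1, -0.0, 4.6]
grip_width: 0.0422
finger_force: 52.6
```

Call:
drive_tool:
  targets:
    - {"dx": 0, "dy": 0, "dz": 0, "yaw": 0, "fingers": 0.2}
    - {"dx": 0, "dy": 0, "dz": 0, "yaw": 0, "fingers": 0}
    - {"dx": 0, "dy": 0, "dz": 0, "yaw": 0, "fingers": 0}
    - {"dx": 0, "dy": 0, "dz": -0.1, "yaw": 0, "fingers": 0}
    - {"dx": 0, "dy": 0, "dz": -0.3, "yaw": 0, "fingers": 0}
    - {"dx": 0, "dy": 0, "dz": -0.3, "yaw": 0, "fingers": 0}
    - {"dx": 0.1, "dy": -0.07, "dz": 0, "yaw": 0, "fingers": 0}
    - {"dx": 0.3, "dy": -0.19, "dz": 0, "yaw": 0, "fingers": 0}
    - {"dx": 0.4, "dy": -0.25, "dz": 0, "yaw": 0, "fingers": 0}
    - {"dx": 0.4, "dy": -0.25, "dz": 0, "yaw": 0, "fingers": 0}
    - {"dx": 0.4, "dy": -0.25, "dz": 0, "yaw": 0, "fingers": 0}
    - {"dx": 0.4, "dy": -0.25, "dz": 0, "yaw": 0, "fingers": 0}
    - {"dx": 0.3, "dy": -0.2, "dz": 0.1, "yaw": 0, "fingers": 0}
    - {"dx": 0.12, "dy": -0.08, "dz": 0.3, "yaw": 0, "fingers": 0}
    - {"dx": 0, "dy": 0, "dz": 0.3, "yaw": 0, "fingers": 0}
    - {"dx": 0, "dy": 0, "dz": 0, "yaw": 0, "fingers": 0}
    - {"dx": 0, "dy": 0, "dz": 0, "yaw": 0, "fingers": 0}

```text
clock: 29.9
position: [0.3679, 0.3162, 0.1634]
tool_rot: [-3.141, 0.0, 1.571]
force: [-0.5, 0.5, 0.7]
grip_width: 0.0856
finger_force: 0.0
```

Call:
drive_tool:
  targets:
    - {"dx": 0, "dy": 0, "dz": 0.2, "yaw": 0, "fingers": 0}
    - {"dx": 0, "dy": 0, "dz": 0.2, "yaw": 0, "fingers": 0}
    - {"dx": 0, "dy": 0, "dz": 0.1, "yaw": 0, "fingers": 0}
    - {"dx": 0, "dy": 0, "dz": 0.1, "yaw": 0, "fingers": 0}
    - {"dx": 0, "dy": 0, "dz": 0, "yaw": 0, "fingers": 0}
    - {"dx": 0, "dy": 0, "dz": 0, "yaw": 0, "fingers": 1}
    - {"dx": 0, "dy": 0, "dz": 0, "yaw": 0, "fingers": 1}
    - {"dx": 0, "dy": 0, "dz": 0, "yaw": 0, "fingers": 1}
    - {"dx": 0, "dy": 0, "dz": 0, "yaw": 0, "fingers": 1}
    - {"dx": 0, "dy": 0, "dz": 0, "yaw": 0, "fingers": 1}

```text
clock: 30.9
position: [0.3682, 0.3167, 0.1039]
tool_rot: [3.141, -0.001, 1.571]
force: [-2.6, 0.1, 11.4]
grip_width: 0.0628
finger_force: 52.1
```

Call:
drive_tool:
  targets:
    - {"dx": 0, "dy": 0, "dz": -0.1, "yaw": 0, "fingers": 1}
    - {"dx": 0, "dy": 0, "dz": -0.2, "yaw": 0, "fingers": 1}
    - {"dx": 0, "dy": 0, "dz": -0.3, "yaw": 0, "fingers": 1}
    - {"dx": 0, "dy": 0, "dz": -0.3, "yaw": 0, "fingers": 1}
    - {"dx": 0, "dy": 0, "dz": -0.2, "yaw": 0, "fingers": 1}
    - {"dx": 0, "dy": 0.08, "dz": -0.1, "yaw": 0, "fingers": 1}
    - {"dx": 0, "dy": 0.15, "dz": 0, "yaw": 0, "fingers": 1}
    - {"dx": -0.1, "dy": 0.25, "dz": 0, "yaw": 0, "fingers": 1}
    - {"dx": -0.2, "dy": 0.25, "dz": 0, "yaw": 0, "fingers": 1}
    - {"dx": -0.3, "dy": 0.2, "dz": 0, "yaw": 0, "fingers": 1}
    - {"dx": -0.3, "dy": 0.2, "dz": 0, "yaw": 0, "fingers": 1}
    - {"dx": -0.3, "dy": 0.15, "dz": 0, "yaw": 0, "fingers": 1}
    - {"dx": -0.15, "dy": 0.1, "dz": 0, "yaw": 0, "fingers": 1}
    - {"dx": -0.1, "dy": 0.01, "dz": 0, "yaw": 0, "fingers": 1}
    - {"dx": 0, "dy": 0, "dz": 0, "yaw": 0, "fingers": 1}
    - {"dx": 0, "dy": 0, "dz": 0, "yaw": 0, "fingers": 1}

```text
clock: 32.5
position: [0.5067, 0.1719, 0.2225]
tool_rot: [-3.141, -0.0, 1.572]
force: [0.8, -0.0, -2.3]
grip_width: 0.0626
finger_force: 55.7
```

Lower .2225 → ~.110 first.

Call:
drive_tool:
  targets:
    - {"dx": 0, "dy": 0, "dz": 0.2, "yaw": 0, "fingers": 1}
    - {"dx": 0, "dy": 0, "dz": 0.3, "yaw": 0, "fingers": 1}
    - {"dx": 0, "dy": 0, "dz": 0.25, "yaw": 0, "fingers": 1}
    - {"dx": 0, "dy": 0, "dz": 0.15, "yaw": 0, "fingers": 1}
    - {"dx": 0, "dy": 0, "dz": 0.1, "yaw": 0, "fingers": 1}
    - {"dx": 0, "dy": 0, "dz": 0.05, "yaw": 0, "fingers": 1}
    - {"dx": 0, "dy": 0, "dz": 0.05, "yaw": 0, "fingers": 1}
    - {"dx": 0, "dy": 0, "dz": 0, "yaw": 0, "fingers": 1}
    - {"dx": 0, "dy": 0, "dz": 0, "yaw": 0, "fingers": 1}

```text
clock: 33.4
position: [0.5074, 0.1712, 0.1133]
tool_rot: [3.141, -0.0, 1.571]
force: [-0.1, -0.3, -2.6]
grip_width: 0.0623
finger_force: 55.8
```

Call:
drive_tool:
  targets:
    - {"dx": 0, "dy": 0, "dz": 0.04, "yaw": 0, "fingers": 1}
    - {"dx": 0, "dy": 0, "dz": 0.02, "yaw": 0, "fingers": 1}
    - {"dx": 0, "dy": 0, "dz": 0.01, "yaw": 0, "fingers": 1}
    - {"dx": 0, "dy": 0, "dz": 0.007, "yaw": 0, "fingers": 1}
    - {"dx": 0, "dy": 0, "dz": 0, "yaw": 0, "fingers": 1}

```text
clock: 33.9
position: [0.5072, 0.1715, 0.1059]
tool_rot: [3.141, 0.0, 1.571]
force: [-5.5, -1.9, 17.4]
grip_width: 0.0623
finger_force: 57.9
```

Call:
drive_tool:
  targets:
    - {"dx": 0, "dy": 0, "dz": -0.007, "yaw": 0, "fingers": 1}
    - {"dx": 0, "dy": 0, "dz": 0, "yaw": 0, "fingers": 0.2}
    - {"dx": 0, "dy": 0, "dz": 0, "yaw": 0, "fingers": 0}
    - {"dx": 0, "dy": 0, "dz": 0, "yaw": 0, "fingers": 0}
    - {"dx": 0, "dy": 0, "dz": -0.1, "yaw": 0, "fingers": 0}
    - {"dx": 0, "dy": 0, "dz": -0.3, "yaw": 0, "fingers": 0}
    - {"dx": 0, "dy": 0, "dz": -0.4, "yaw": 0, "fingers": 0}
    - {"dx": 0, "dy": 0, "dz": -0.4, "yaw": 0, "fingers": 0}
    - {"dx": 0, "dy": 0, "dz": -0.4, "yaw": 0, "fingers": 0}
    - {"dx": 0, "dy": -0.2, "dz": -0.4, "yaw": 0, "fingers": 0}
    - {"dx": 0.1, "dy": -0.3, "dz": -0.3, "yaw": 0, "fingers": 0}
    - {"dx": 0.2, "dy": -0.3, "dz": 0, "yaw": 0, "fingers": 0}
    - {"dx": 0.2, "dy": -0.2, "dz": 0, "yaw": 0, "fingers": 0}
    - {"dx": 0, "dy": 0, "dz": 0, "yaw": 0, "fingers": 0}
    - {"dx": 0, "dy": 0, "dz": 0, "yaw": 0, "fingers": 0}

```text
clock: 35.4
position: [0.407, 0.2213, 0.3364]
tool_rot: [3.141, 0.0, 1.572]
force: [0.9, -0.3, -0.2]
grip_width: 0.0853
finger_force: 0.0
```

Run:
```python
from h import *
f=grab_frame('scene');w=grab_frame('wrist')
cv2.imwrite('pics/v9.png',cv2.hconcat([cv2.resize(f[90:290,110:350],(400,333),interpolation=2),cv2.resize(w,(400,333),interpolation=2)]))
```

```text
(no output)
```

View pics/v9.png

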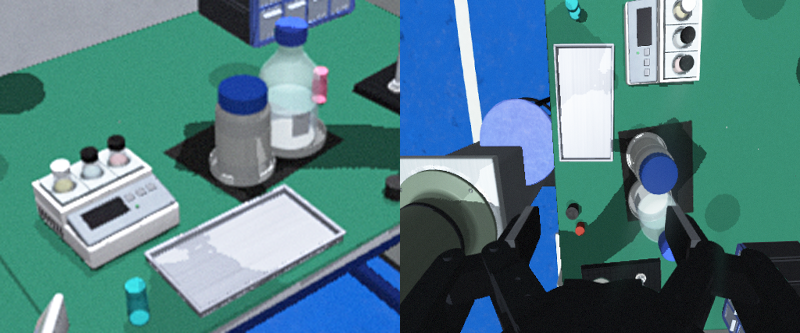

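The jar at (243,130) and the bottle at (292,85) stand upright in their dishes, and the tray is empty. The white-capped vial is in the heater at (63,178). The gripper is clear of everything.

```bash
python3 -c "
from workcell import workorder; print(workorder.job_done())"
```

```text
the job is handed in; nothing more can be done
None
```

The job is handed in at about 35.5 s: vial_c is seated in the empty heater block, the bottle is back in the larger dish and the jar in the smaller one, both upright, and the two vials already in the heater were left where they were.

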